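Stack and latch the specimen carrier

TASK

Make up the specimen carrier for transport: stack the plain case on the base with the latch, and the case with the hook on its end on top of that, hook above the latch, each set down squarely (not dropped) with its foot fully home inside the rim below. Then swing the wire bail over onto the hook and press the latch lever down past centre until it stays closed against the base. Do not push or tip over the two bottles or the vial rack standing nearby.

Things in the scene. Friction and masses are not known exactly. Their poses are not given: they have to be found in the camera images.
- carrier_base: Carrier base, grey box 140 (own x) x 60 (y) on a steel foot plate 150 x 84 x 6; upright, fixed. Origin: centre of underside; its -x end, facing the robot, carries the latch. On top a rim 3 thick (z = 70 to 74) round a pocket 134 x 54. Seated plain case: origin at (0, 0, 70) mm in this frame; hook case on it: (0, 0, 112); same yaw, 2 mm of play each way.
- plain_case: Closed grey case, 140 (own x) x 60 (y) x 46 high, 0.3 to 0.6 kg, gripped across the 60 mm. Origin: centre of underside; -x = front end. Foot 130 x 50, edges rounded (r 2), to z = 4.5; flat sides z = 4.5 to 42; then a rim 3 thick, 4 high, rounded, round a pocket 134 x 54. No hook, a blank label on its front end. Goes on the base, either way round.
- keeper_case: Closed grey case, 140 (own x) x 60 (y) x 46 high, 0.3 to 0.6 kg, gripped across the 60 mm. Origin: centre of underside; -x = front end. Foot 130 x 50, edges rounded (r 2), to z = 4.5; flat sides z = 4.5 to 42; then a rim 3 thick, 4 high, rounded, round a pocket 134 x 54. A steel hook (keeper) on its front end. Goes on top, hook over the latch.
- keeper (a point): Middle of the keeper's channel, where the bail's bar comes to rest: 6 mm in front of the hook case's end face, 14 above its underside. The keeper, 30 wide, is a ledge (top 11.5 above the underside, 14.5 out from the face) ending in a lip 3 thick, up to 17.5; the 11.5 wide channel between lip and face is open at the top.
- latch_hinge (a point): The lever's pivot, fixed on the base: 15 mm in front of its front face, 60 above its underside; axis along the base's y.
- latch_lever (a joint): Lever angle about latch_hinge, rad: 0 = closed, hanging down along the base's front; 1.57 = straight out to the front; up to 2.6 (out and up). Starts at 1.85 to 2.15 and stays where left (0.018 N m friction). With the bail hooked, closing takes a few N at its end; dead centre is at about 0.35 rad; below about 0.2 the bail's spring pulls it shut.
- lever_end (a point): On the lever (a steel plate 30 wide reaching 57 mm from the pivot), 50 mm from the pivot, on the face that looks to the front when closed and up when it sticks out; press here.
- bail_sleeves (a joint): Angle of the wire bail against the lever, rad. The bail leans to the front of the vertical by (this - latch_lever). It hangs on the lever's crank pin, 15 mm from the pivot, and swings freely; at the start it has fallen out to the front against its stop at 2.65. Pushed past the vertical towards the column, it falls against the top case by itself.
- bail_bar (a point): Middle of the bail's cross bar, 5 mm wire along the base's y, side wires 48 apart, 79 mm from the crank pin (stretches up to 6 mm, 6.5 N per mm). Pushed in over the lip with the lever open, it leans on the end face above the channel; closing the lever draws it down into the hook.
- stain_bottle: Bystander: brown bottle with a white cap, 37 across, 69 high, loose; origin at the centre of its underside.
- oil_bottle: Bystander: small brown bottle with a black cap, 26 across, 43 high, loose; origin at the centre of its underside.
- vial_rack: Bystander: white rack 124 x 94 x 48 of small vials, loose; origin at the centre of its underside.
Things that resemble listed ones, but are neither listed nor needed, are in the scene too. There is more than one size of the carrier_base; the job needs the largest.

How it is judged:
By the outcome, as a careful person would: the job done as asked, in the order asked, and still so for the second after the job is handed in, with the robot touching nothing.
It also fails if it takes over 69 s, if anything falls off the work surface, if the arm or the gripper's body presses on something with over 40 N, if the wrist force passes 120 N, or if a joint passes its speed limit or range.

ROBOT

A 6-joint arm with a two-finger parallel gripper is mounted at the origin on a cart in front of the work surface, level with it; the furniture and walls round the work are solid. World frame = base frame: x ahead of the robot, y to its left, z up, the work surface at z = 0. Lengths are in m, angles in degrees, forces in N, time in s.
With the tool pointing down it reaches from about 0.275 to 0.85 m from the base axis. Payload 19 kg.
Tool frame: the origin (TCP) lies midway between the tips of the shut fingers; the grasp point (between the pads) lies 19 mm behind it (arm.grasp_offset is the distance from the TCP to the grasp point, in m); z points along the fingers, y is the line along which they close (so a half turn about z gives the same grasp; the last joint's range is limited). The gripper opens to 85 mm and grips with 20 to 120 N. Pads are 22 mm wide; open, the fingers measure 114 mm over their backs; the gripper's body (76 mm by 85 mm) begins 54 mm behind the grasp point. The pads swing forward as they close: fully open they stand 13 mm farther back than shut.
Start: joints at [59.473, 8.623, 82.357, -0, 89.026, -7.678], TCP at [0.223, 0.53, 0.231] pointing down, gripper open.
Joint ranges: [-160.23, 160.23], [-39.13, 120.54], [6.94, 153.29], [-79.49, 259.48], [9.18, 160.14], [-161.06, 161.06]. Speed limits (degrees/s): [108.29, 108.29, 127.2, 172.46, 172.46, 172.46].

INTERFACE

Orientations are given as [roll, pitch, yaw] about the fixed x, y, z axes, in that order (R = Rz(yaw) Ry(pitch) Rx(roll)).
In Python, from rig import readout, vision, order, arm gives the robot as it stands.
- The arm moves only by the tool move_arm, never from a script. Its argument "steps" is a list of rows, each an object with "dp": the shift along the tool's x, y, z in units of 4 cm (1.0 is 4 cm), a list of three; "twist": the turn about the tool's z in units of 0.1 rad (1.0 is 0.1 rad); "fingers": the opening, from 0 (shut) to 1 (fully open). A call has 1 to 10 rows; each row shifts and turns the commanded pose from where the row before left it, along the tool's axes as they then stand; what a row does not reach is not made up. A row lasts 1/12 s, in which the tool goes at most 41.7 mm and 7.16 degrees, less where a joint would pass 70% of its speed; a pose out of reach is approached as far as the arm can. A call with a number of a shift or a turn outside -1 to 1 is refused whole. A call with a gripper value outside its range is refused whole. The fingers move at their own pace and stop on an object; "force" is the grip in N (left out, the last holds). Time passes only in rows, so rows that do not move let the fingers close. It gives the time, the measured TCP pose, the force, the opening and the grip force at its end, in the units of the state.
- readout.observe(): the state, without advancing time (a new reading comes with each control period).
- vision.grab_frame(name): name is "scene" or "top"; returns a dict with "color" (480x640x3 uint8, red, green, blue), "fx", "fy", "cx", "cy" (pixels), "R" (3x3) and "t" (3): a world point X has camera coordinates R X + t. Camera axes: x right, y down, z forward; pixel columns grow to the right and rows downward; lengths in m; the calibration is good to about 2 mm. A picture is of the moment at which its call begins. There is no depth.
- order.hand_in(): hands the job in; it is judged then, once.
The state is a dict: "t": time; "qpos": joint angles; "dq": joint speeds; "effort": joint torques, N m; "tool_pos": TCP position; "tool_rot": TCP orientation; "contact_force": force on the tool from outside, world axes, zero at the start; "ft_torque": the same for the moment, N m; "width": finger opening in m; "grasp_force": force on a finger pad.
Only numpy, scipy, OpenCV 4.12 (cv2) and the standard library are available. Lean on these libraries where they do the work, as an engineer would, in place of code of your own. Each camera call takes 0.05 s, during which the arm holds its last target. There are 200 camera calls.

## Working session

There is one attempt and no reset: what is moved stays moved. The work goes in short steps, Python scripts to look and compute and a tool call to move; the robot and the scene stay as the last step left them, time stands still between calls to the robot, and variables do not carry over. Pictures are saved under pics/ and viewed, at most 10 in all, crops included, and the job is handed in when it is done.

Besides the shell and the picture viewer there is one more tool, called after "Request:" as name(argument=value, ...), one argument or row to a line, values as JSON. move_arm: Moves the arm, as the interface text tells. Its arguments: {"type":"object","properties":{"steps":{"type":"array"},"force":{"type":"number"}},"required":["steps"]}

```bash
mkdir -p pics; ls; python3 - <<'E'
from rig import readout, vision, order, arm
import cv2
print(readout.observe()); print([a for a in dir(arm) if a[0]!='_'], arm.grasp_offset)
for n in("scene","top"):
    f=vision.grab_frame(n); cv2.imwrite(f"pics/{n}0.png",f["color"][:,:,::-1]); print(n,f["fx"],f["cx"],f["cy"],f["R"],f["t"])
E
```

```text
pics
{'t': 0.0, 'qpos': array([ 5.94728529e+01,  8.65038578e+00,  8.23919629e+01, -8.03916842e-04,
        8.90268760e+01, -7.67655289e+00]), 'dq': array([-0.05185284, -0.02282537, -0.03807386, -0.05988209, -0.04498681,
        0.06867907]), 'effort': array([-3.61440521e-03, -7.13040161e+01, -5.70861375e+01, -5.05891348e-04,
        9.01724707e-03, -1.40986599e-04]), 'tool_pos': array([0.22317629, 0.52965609, 0.23069014]), 'tool_rot': array([-1.79931288e+02, -8.45049238e-03,  1.57149415e+02]), 'contact_force': array([ 0.66184587,  0.25404507, -0.00293186]), 'ft_torque': array([ 0.02063849, -0.01723072, -0.00209112]), 'grasp_force': 0.0, 'width': 0.08533007019745764}
['Unreachable', 'grasp_offset'] 0.0187
scene 578.2761482979604 319.4689190962173 237.19802809890177 [[ 0.80673616 -0.59082143  0.01033517]
 [-0.35675975 -0.5009308  -0.78853713]
 [ 0.47106184  0.63245425 -0.6149003 ]] [-0.41913176  0.30205427  1.1050794 ]
top 558.1892831120238 306.21587112583757 240.64177096926514 [[ 0.02739216 -0.99961249 -0.00495392]
 [-0.98433392 -0.02610934 -0.17437041]
 [ 0.17417349  0.0096527  -0.98466767]] [0.04869519 0.58044308 1.26569549]
```

View pics/scene0.png

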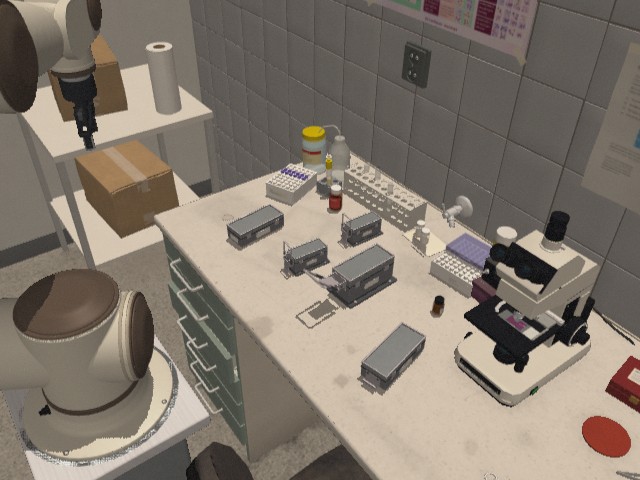

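View pics/top0.png

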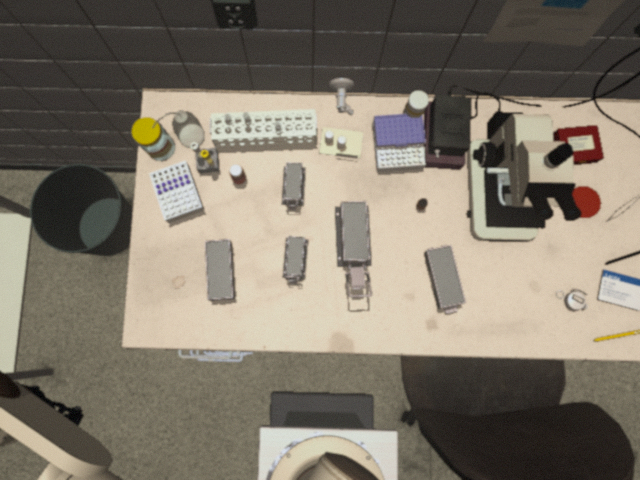

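The top view shows the large base at about (353,233), with its latch and bail towards the robot (rows 265–305). The two cases are at (220,270) and (444,278), and two smaller decoy bases at (293,185) and (295,259). I'll zoom in to see which case has the hook.

```bash
python3 - <<'E'
import cv2,numpy as np
s=cv2.imread("pics/scene0.png");t=cv2.imread("pics/top0.png")
c=lambda im,x,y,w,h:cv2.resize(im[y:y+h,x:x+w],(400,300),interpolation=cv2.INTER_CUBIC)
cv2.imwrite("pics/c1.png",np.vstack([np.hstack([c(s,215,190,80,60),c(s,350,320,80,60)]),np.hstack([c(t,180,232,100,75),c(t,400,238,100,75)])]))
cv2.imwrite("pics/c2.png",np.hstack([c(s,295,230,120,90),cv2.resize(t[190:315,300:400],(400,500),interpolation=cv2.INTER_CUBIC)[:300]*1]) if 0 else np.hstack([cv2.resize(s[230:330,295:402],(400,374),interpolation=cv2.INTER_CUBIC),cv2.resize(t[195:312,300:400],(400,468),interpolation=cv2.INTER_CUBIC)[:374] if 0 else cv2.resize(t[195:312,290:415],(400,374),interpolation=cv2.INTER_CUBIC)]))
E
```

```text
(no output)
```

View pics/c1.png

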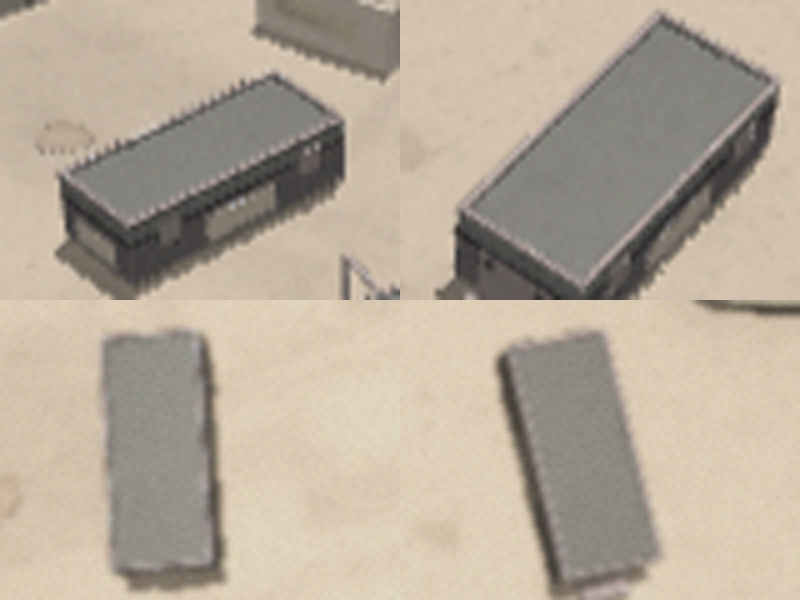

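View pics/c2.png

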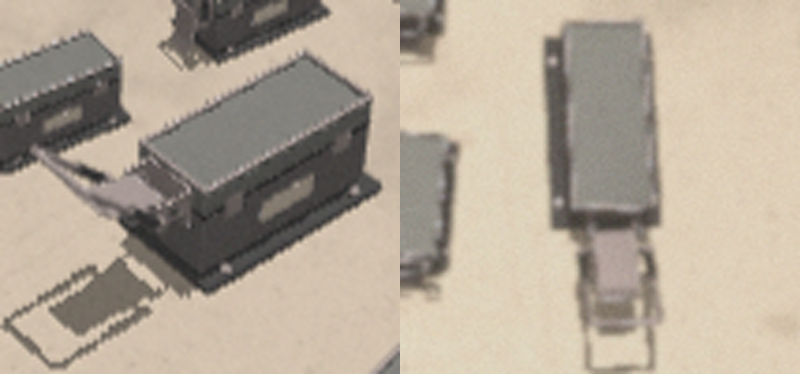

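The left case (220,270) has only a blank label, so it is the plain one. The right case (444,278) shows the steel hook at its end nearest the robot. The base has its lever sticking out with the bail lying to the front. Next I'll measure the lids by colour, casting rays from both views.

```bash
cat > h.py <<'E'
import cv2,numpy as np
from rig import readout, vision
def ray(f,uv):
    uv=np.atleast_2d(uv).astype(float)
    d=np.c_[(uv[:,0]-f["cx"])/f["fx"],(uv[:,1]-f["cy"])/f["fy"],np.ones(len(uv))]@f["R"]
    return -f["R"].T@f["t"],d
def plane(f,uv,z):
    o,d=ray(f,uv); return (o+d*((z-o[2])/d[:,2])[:,None])[:,:2]
def tri(f1,p1,f2,p2):
    o1,d1=ray(f1,p1);o2,d2=ray(f2,p2);d1=d1[0]/np.linalg.norm(d1);d2=d2[0]/np.linalg.norm(d2)
    A=np.c_[d1,-d2];s=np.linalg.lstsq(A,o2-o1,rcond=None)[0]
    a,b=o1+s[0]*d1,o2+s[1]*d2
    return (a+b)/2,np.linalg.norm(a-b)
def proj(f,X):
    c=f["R"]@np.asarray(X)+f["t"]; return f["fx"]*c[0]/c[2]+f["cx"],f["fy"]*c[1]/c[2]+f["cy"]
def lid(f,seed,lo=(120,128,118),hi=(175,178,168)):
    im=cv2.GaussianBlur(f["color"],(3,3),0).astype(int)
    m=((np.abs(im-im[seed[1]-2:seed[1]+3,seed[0]-2:seed[0]+3].mean((0,1)))).max(2)<22).astype(np.uint8)
    m=cv2.morphologyEx(m,cv2.MORPH_OPEN,np.ones((3,3),np.uint8))
    n,l,_,_=cv2.connectedComponentsWithStats(m,connectivity=4)
    return (l==l[seed[1],seed[0]]).astype(np.uint8)
def quad(f,seed,z):
    c=max(cv2.findContours(lid(f,seed),cv2.RETR_EXTERNAL,cv2.CHAIN_APPROX_NONE)[0],key=cv2.contourArea)[:,0]
    P=plane(f,c,z)*1000
    (cx,cy),(w,h),a=cv2.minAreaRect(P.astype(np.float32))
    # yaw of the long axis, in (-90,90]
    if w<h: a+=90; w,h=h,w
    a=(a+90)%180-90
    return np.round([cx,cy,w,h,a],1)
E
python3 - <<'E'
from h import *
F={n:vision.grab_frame(n) for n in("scene","top")}
for nm,s,t in(("plain",(256,222),(220,270)),("keeper",(395,353),(444,278)),("base",(363,270),(354,232))):
    for z in((.038,.042,.046) if nm!="base" else (.066,.07,.074)):
        print(nm,z,"top",quad(F["top"],t,z),"scene",quad(F["scene"],s,z))
E
```

```text
plain 0.038 top [506.9 270.1 140.   60.5   5.3] scene [513.1 274.4 139.3  61.8   6.1]
plain 0.042 top [506.4 269.4 139.5  60.3   5.3] scene [510.5 269.5 138.6  61.5   6.1]
plain 0.046 top [505.9 268.7 139.1  60.1   5.3] scene [507.8 264.7 138.   61.2   6.1]
keeper 0.038 top [ 504.6 -265.4  140.1   58.4   13.1] scene [ 510.8 -264.7  139.5   58.9   13.3]
keeper 0.042 top [ 504.1 -264.4  139.7   58.2   13.1] scene [ 508.2 -267.1  138.8   58.6   13.3]
keeper 0.046 top [ 503.6 -263.4  139.3   58.1   13.1] scene [ 505.5 -269.5  138.2   58.4   13.3]
base 0.066 top [603.  -50.3 139.7  64.3   3.5] scene [608.7 -46.7 141.7  60.2   2.9]
base 0.07 top [602.2 -50.  139.3  64.1   3.5] scene [605.5 -50.2 141.   59.9   2.9]
base 0.074 top [601.5 -49.7 138.8  63.9   3.5] scene [602.3 -53.7 140.4  59.6   2.9]
```

```bash
cat >> h.py <<'E'
def corners(f,seed,tol=22,blur=3):
    im=f["color"]; im=(cv2.GaussianBlur(im,(blur,blur),0) if blur else im).astype(int)
    m=((np.abs(im-im[seed[1]-2:seed[1]+3,seed[0]-2:seed[0]+3].mean((0,1)))).max(2)<tol).astype(np.uint8)
    m=cv2.morphologyEx(m,cv2.MORPH_OPEN,np.ones((5,5),np.uint8))
    l=cv2.connectedComponents(m,connectivity=4)[1]; m=(l==l[seed[1],seed[0]]).astype(np.uint8)
    c=max(cv2.findContours(m,cv2.RETR_EXTERNAL,cv2.CHAIN_APPROX_NONE)[0],key=cv2.contourArea)
    q=cv2.approxPolyN(c,4,ensure_convex=True)[0].astype(float); c=c[:,0].astype(float)
    L=[]
    for i in range(4):
        a,b=q[i],q[(i+1)%4]; u=(b-a)/np.linalg.norm(b-a); r=c-a; s=r@u/np.linalg.norm(b-a); d=np.abs(r@[-u[1],u[0]])
        vx,vy,x,y=cv2.fitLine(c[(s>.12)&(s<.88)&(d<2.5)].astype(np.float32),cv2.DIST_HUBER,0,.01,.01)[:,0]
        L.append(np.cross([x,y,1],[x+vx,y+vy,1]))
    P=np.array([np.cross(L[i-1],L[i]) for i in range(4)]); return P[:,:2]/P[:,2:]
def box(F,s,t,**k):
    a=corners(F["scene"],s,**k); b=corners(F["top"],t,**k)
    # order by ground angle on a rough plane
    def o(f,p):
        g=plane(f,p,.06); d=g-g.mean(0); return p[np.argsort(np.arctan2(d[:,1],d[:,0]))]
    a,b=o(F["scene"],a),o(F["top"],b)
    R=[tri(F["scene"],x,F["top"],y) for x,y in zip(a,b)]
    return np.array([r[0] for r in R])*1000,np.array([r[1] for r in R])*1000
E
python3 - <<'E'
from h import *
F={n:vision.grab_frame(n) for n in("scene","top")}
for k in(dict(tol=22,blur=3),dict(tol=15,blur=0),dict(tol=30,blur=0)):
  for nm,s,t in(("plain",(256,222),(220,270)),("keeper",(395,353),(444,278)),("base",(363,270),(354,232))):
    try:
        X,r=box(F,s,t,**k); e=X[:,:2]; 
        # corners sorted by angle: (-,-),(+,-),(+,+),(-,+)
        v=(e[1]+e[2]-e[0]-e[3])/2; w=(e[2]+e[3]-e[0]-e[1])/2
        print(nm,k,X.mean(0).round(1),"z",X[:,2].round(1),"L,W",np.linalg.norm(v).round(1),np.linalg.norm(w).round(1),"yaw",np.degrees(np.arctan2(v[1],v[0])).round(2),np.degrees(np.arctan2(-w[0],w[1])).round(2),"res",r.round(1))
    except Exception as ex: print(nm,k,ex)
E
```

```text
plain {'tol': 22, 'blur': 3} [508.7 268.6  42. ] z [41.6 43.5 41.4 41.6] L,W 134.5 56.4 yaw 6.31 6.66 res [1.9 5.1 1.5 5.1]
keeper {'tol': 22, 'blur': 3} [ 505.4 -265.8   40.5] z [41.9 39.9 38.2 42.1] L,W 136.2 56.8 yaw 13.46 13.72 res [5.2 4.4 0.4 4.4]
base {'tol': 22, 'blur': 3} [602.9 -50.7  71.1] z [71.6 74.8 67.1 71.1] L,W 136.3 59.9 yaw 3.47 0.35 res [2.8 1.5 0.1 5.4]
plain {'tol': 15, 'blur': 0} [508.1 268.8  41.7] z [45.8 38.  42.4 40.8] L,W 129.7 48.1 yaw 7.11 3.35 res [ 2.   9.  10.7  8. ]
keeper {'tol': 15, 'blur': 0} [ 506.4 -265.9   41.3] z [46.3 39.1 37.4 42.5] L,W 134.3 52.0 yaw 13.89 11.44 res [4.8 0.6 2.6 3.1]
base {'tol': 15, 'blur': 0} [604.9 -49.7  69.3] z [75.2 70.1 65.3 66.6] L,W 132.4 53.8 yaw 4.15 -1.07 res [1.5 2.9 0.9 3.4]
plain {'tol': 30, 'blur': 0} [509.  269.6  39.9] z [45.9 38.5 35.7 39.6] L,W 137.0 55.7 yaw 7.43 1.17 res [2.7 7.2 5.6 9.1]
keeper {'tol': 30, 'blur': 0} [ 505.7 -265.7   40.2] z [45.4 38.7 37.2 39.6] L,W 136.7 54.9 yaw 13.9 12.16 res [4.2 1.8 2.9 7.2]
base {'tol': 30, 'blur': 0} [602.8 -50.6  70.7] z [77.9 72.7 62.2 69.9] L,W 137.6 60.9 yaw 4.1 -2.23 res [0.9 2.9 2.4 5.4]
```

```bash
cat >> h.py <<'E'
def go(x,y,z,yaw,frm=None):
    """total shift (tool axes as they stand now, 4 cm units), then twist (0.1 rad units); twist is about the downward z"""
    s=readout.observe(); p,r=np.array(s["tool_pos"]),s["tool_rot"][2]
    if frm is not None: p,r=np.array(frm[:3]),frm[3]
    c,n=np.cos(np.radians(r)),np.sin(np.radians(r)); d=np.array([x,y,z])-p
    tw=-(((yaw-r+180)%360)-180)
    print("t",round(s["t"],2),"at",p.round(4),round(r,2),"shift",np.round([(c*d[0]+n*d[1])/.04,(n*d[0]-c*d[1])/.04,-d[2]/.04],3),"twist",round(np.radians(tw)/.1,3),"w",round(s["width"],4),"F",s["contact_force"].round(1))
E
python3 -c "
from h import *
go(.5085,.2687,.15,185.8)"
```

```text
t 0.3 at [0.2232 0.5298 0.2311] 157.15 shift [-9.107 -3.246  2.026] twist -5.0 w 0.0851 F [-0.1 -0.7 -0.8]
```

Request:
move_arm(
  steps=[
    {"dp": [-0.75,-0.27,0.17],"twist": 0,"fingers": 1},
    {"dp": [-0.75,-0.27,0.17],"twist": 0,"fingers": 1},
    {"dp": [-0.75,-0.27,0.17],"twist": 0,"fingers": 1},
    {"dp": [-0.75,-0.27,0.17],"twist": 0,"fingers": 1},
    {"dp": [-0.75,-0.27,0.17],"twist": 0,"fingers": 1},
    {"dp": [-0.75,-0.27,0.17],"twist": 0,"fingers": 1},
    {"dp": [-0.75,-0.27,0.17],"twist": 0,"fingers": 1},
    {"dp": [-0.75,-0.27,0.17],"twist": 0,"fingers": 1},
    {"dp": [-0.75,-0.27,0.17],"twist": 0,"fingers": 1},
    {"dp": [-0.75,-0.27,0.17],"twist": 0,"fingers": 1},
  ],
)

```text
t: 1.13
tool_pos: [0.4588, 0.3125, 0.163]
tool_rot: [180.0, 0.0, 157.1]
contact_force: [0.5, 1.2, -0.4]
width: 0.0853
grasp_force: 0.0
```

Request:
move_arm(
  steps=[
    {"dp": [-0.8,-0.27,0.16],"twist": 0,"fingers": 1},
    {"dp": [-0.8,-0.27,0.16],"twist": 0,"fingers": 1},
    {"dp": [0,0,0],"twist": -1,"fingers": 1},
    {"dp": [0,0,0],"twist": -1,"fingers": 1},
    {"dp": [0,0,0],"twist": -1,"fingers": 1},
    {"dp": [0,0,0],"twist": -1,"fingers": 1},
    {"dp": [0,0,0],"twist": -1,"fingers": 1},
    {"dp": [0,0,0],"twist": 0,"fingers": 1},
    {"dp": [0,0,0],"twist": 0,"fingers": 1},
  ],
)

```text
t: 1.88
tool_pos: [0.5084, 0.2691, 0.1505]
tool_rot: [-180.0, -0.0, -174.4]
contact_force: [0.1, -0.2, -0.7]
width: 0.0854
grasp_force: 0.0
```

```bash
python3 -c "
from h import *
go(.5085,.2687,.006,185.8)"
```

```text
t 1.88 at [0.5084 0.2691 0.1505] -174.38 shift [-2.000e-03 -9.000e-03  3.612e+00] twist -0.032 w 0.0854 F [ 0.1 -0.2 -0.7]
```

Request:
move_arm(
  steps=[
    {"dp": [0,0,0.7],"twist": 0,"fingers": 1},
    {"dp": [0,0,0.7],"twist": 0,"fingers": 1},
    {"dp": [0,0,0.7],"twist": 0,"fingers": 1},
    {"dp": [0,0,0.7],"twist": 0,"fingers": 1},
    {"dp": [0,0,0.5],"twist": 0,"fingers": 1},
    {"dp": [0,0,0.3],"twist": 0,"fingers": 1},
    {"dp": [0,0,0],"twist": 0,"fingers": 1},
  ],
)

```text
t: 2.47
tool_pos: [0.5072, 0.2686, 0.0042]
tool_rot: [-179.9, -0.2, -174.3]
contact_force: [-0.2, 0.2, -1.1]
width: 0.0852
grasp_force: 0.0
```

Request:
move_arm(
  steps=[
    {"dp": [0,0,0],"twist": 0,"fingers": 0.4},
    {"dp": [0,0,0],"twist": 0,"fingers": 0.4},
    {"dp": [0,0,0],"twist": 0,"fingers": 0.4},
    {"dp": [0,0,0],"twist": 0,"fingers": 0.4},
    {"dp": [0,0,0],"twist": 0,"fingers": 0.4},
    {"dp": [0,0,0],"twist": 0,"fingers": 0.4},
    {"dp": [0,0,0],"twist": 0,"fingers": 0.4},
    {"dp": [0,0,0],"twist": 0,"fingers": 0.4},
  ],
  force=50,
)

```text
t: 3.13
tool_pos: [0.5093, 0.2693, 0.0082]
tool_rot: [180.0, 0.2, -174.2]
contact_force: [-1.0, -1.2, 6.6]
width: 0.059
grasp_force: 55.7
```

Request:
move_arm(
  steps=[
    {"dp": [0,0,-0.3],"twist": 0,"fingers": 0.4},
    {"dp": [0,0,-0.5],"twist": 0,"fingers": 0.4},
    {"dp": [0,0,-0.7],"twist": 0,"fingers": 0.4},
    {"dp": [0,0,-0.7],"twist": 0,"fingers": 0.4},
    {"dp": [0,0,-0.7],"twist": 0,"fingers": 0.4},
    {"dp": [0,0,-0.7],"twist": 0,"fingers": 0.4},
    {"dp": [0,0,-0.5],"twist": 0,"fingers": 0.4},
    {"dp": [0,0,-0.3],"twist": 0,"fingers": 0.4},
    {"dp": [0,0,0],"twist": 0,"fingers": 0.4},
  ],
)

```text
t: 3.88
tool_pos: [0.5091, 0.2694, 0.1858]
tool_rot: [179.9, 0.2, -174.2]
contact_force: [0.3, 0.2, -4.5]
width: 0.0597
grasp_force: 56.3
```

```bash
python3 - <<'E'
from h import *
go(.603,-.0503,.13,183.3)
F=[vision.grab_frame(n) for n in("scene","top")]
im=[]
for f in F:
    s=readout.observe(); u,v=map(int,proj(f,s["tool_pos"])); print(u,v)
    c=f["color"][v-50:v+50,u-60:u+60,::-1]; im.append(cv2.resize(c,(400,333),interpolation=cv2.INTER_CUBIC))
cv2.imwrite("pics/held.png",np.hstack(im))
E
```

```text
t 3.88 at [0.5091 0.2694 0.1858] -174.21 shift [-1.529 -8.188  1.395] twist 0.435 w 0.0597 F [ 0.3  0.2 -4.5]
250 172
208 260
```

View pics/held.png

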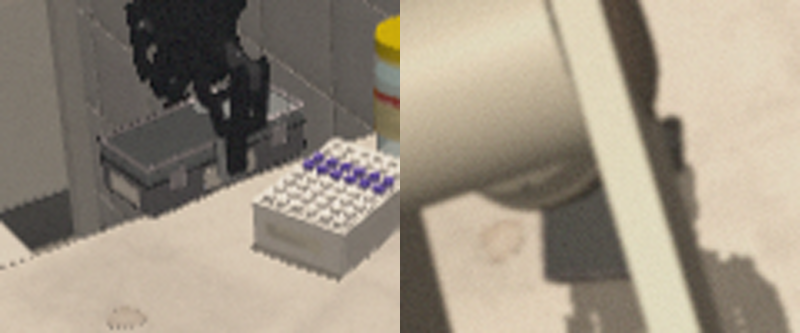

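The left part (scene view) shows the case level in the jaws, with its label at about (125,190). I'll carry it to the base.

Request:
move_arm(
  steps=[
    {"dp": [-0.08,-0.4,0],"twist": 0,"fingers": 0.4},
    {"dp": [-0.15,-0.8,0],"twist": 0,"fingers": 0.4},
    {"dp": [-0.15,-0.8,0],"twist": 0,"fingers": 0.4},
    {"dp": [-0.15,-0.8,0],"twist": 0,"fingers": 0.4},
    {"dp": [-0.15,-0.8,0],"twist": 0,"fingers": 0.4},
    {"dp": [-0.15,-0.8,0],"twist": 0,"fingers": 0.4},
    {"dp": [-0.15,-0.8,0],"twist": 0,"fingers": 0.4},
    {"dp": [-0.15,-0.8,0],"twist": 0,"fingers": 0.4},
    {"dp": [-0.15,-0.8,0],"twist": 0,"fingers": 0.4},
    {"dp": [-0.15,-0.8,0],"twist": 0,"fingers": 0.4},
  ],
)

```text
t: 4.82
tool_pos: [0.5955, -0.0291, 0.1805]
tool_rot: [180.0, -0.2, -174.2]
contact_force: [-0.0, 0.8, -5.4]
width: 0.0597
grasp_force: 56.1
```

Request:
move_arm(
  steps=[
    {"dp": [-0.1,-0.4,0],"twist": 0,"fingers": 0.4},
    {"dp": [0,-0.19,0],"twist": 0,"fingers": 0.4},
    {"dp": [0,0,0],"twist": 0.44,"fingers": 0.4},
    {"dp": [0,0,0],"twist": 0,"fingers": 0.4},
    {"dp": [0,0,0],"twist": 0,"fingers": 0.4},
    {"dp": [0,0,0],"twist": 0,"fingers": 0.4},
  ],
)

```text
t: 5.32
tool_pos: [0.6021, -0.0498, 0.1821]
tool_rot: [180.0, -0.0, -176.6]
contact_force: [-0.8, -0.2, -5.2]
width: 0.0594
grasp_force: 56.3
```

```bash
python3 - <<'E'
from h import *
go(.603,-.0503,.0865,183.3)
F=[vision.grab_frame(n) for n in("scene","top")]
im=[]
for f in F:
    u,v=map(int,proj(f,[.6,-.05,.12])); print(u,v)
    c=f["color"][v-75:v+75,u-75:u+75,::-1]; im.append(cv2.resize(c,(400,400),interpolation=cv2.INTER_CUBIC))
cv2.imwrite("pics/over.png",np.hstack(im))
E
```

```text
t 5.32 at [ 0.6021 -0.0498  0.1821] -176.6 shift [-0.022 -0.014  2.389] twist 0.017 w 0.0594 F [-0.8 -0.2 -5.2]
362 245
357 227
```

View pics/over.png

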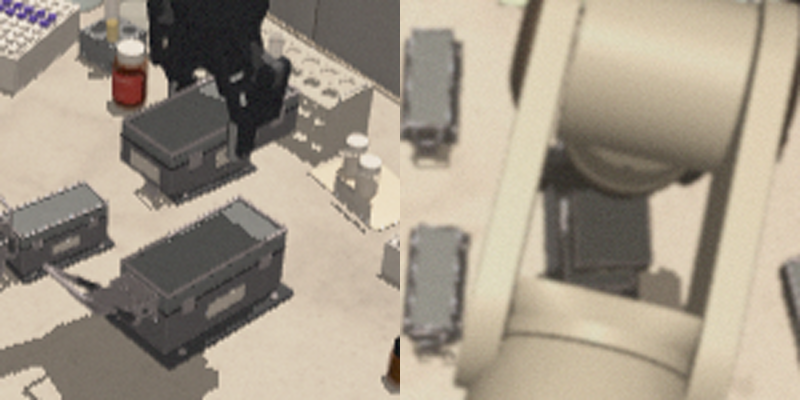

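The case hangs directly over the base, parallel to it in both views, with base and bail clear. I'll lower it.

Request:
move_arm(
  steps=[
    {"dp": [-0.02,-0.01,0.3],"twist": 0,"fingers": 0.4},
    {"dp": [0,0,0.5],"twist": 0,"fingers": 0.4},
    {"dp": [0,0,0.6],"twist": 0,"fingers": 0.4},
    {"dp": [0,0,0.5],"twist": 0,"fingers": 0.4},
    {"dp": [0,0,0.3],"twist": 0,"fingers": 0.4},
    {"dp": [0,0,0.1],"twist": 0,"fingers": 0.4},
    {"dp": [0,0,0],"twist": 0,"fingers": 0.4},
    {"dp": [0,0,0],"twist": 0,"fingers": 0.4},
  ],
)

```text
t: 6.08
tool_pos: [0.6036, -0.0511, 0.0913]
tool_rot: [-180.0, 0.1, -176.7]
contact_force: [1.0, -0.5, -4.9]
width: 0.0593
grasp_force: 56.2
```

```bash
python3 -c "
from h import *
go(.603,-.0503,.0765,183.3)"
```

```text
t 6.08 at [ 0.6036 -0.0511  0.0913] -176.71 shift [0.014 0.02  0.37 ] twist -0.003 w 0.0593 F [ 1.  -0.5 -4.9]
```

Request:
move_arm(
  steps=[
    {"dp": [0,0,0.08],"twist": 0,"fingers": 0.4},
    {"dp": [0,0,0.08],"twist": 0,"fingers": 0.4},
    {"dp": [0,0,0.06],"twist": 0,"fingers": 0.4},
    {"dp": [0,0,0],"twist": 0,"fingers": 0.4},
  ],
)

```text
t: 6.42
tool_pos: [0.603, -0.051, 0.0814]
tool_rot: [180.0, -0.0, -176.7]
contact_force: [0.3, 0.0, -4.7]
width: 0.0594
grasp_force: 56.2
```

Request:
move_arm(
  steps=[
    {"dp": [0,0,0.05],"twist": 0,"fingers": 0.4},
    {"dp": [0,0,0.05],"twist": 0,"fingers": 0.4},
    {"dp": [0,0,0],"twist": 0,"fingers": 0.4},
  ],
)

```text
t: 6.67
tool_pos: [0.6034, -0.0511, 0.0783]
tool_rot: [-180.0, 0.0, -176.7]
contact_force: [-3.6, 0.7, 6.0]
width: 0.0595
grasp_force: 57.4
```

Request:
move_arm(
  steps=[
    {"dp": [0.02,0,0],"twist": 0,"fingers": 0.4},
    {"dp": [0,0,0],"twist": 0,"fingers": 0.4},
  ],
)

```text
t: 6.83
tool_pos: [0.603, -0.0512, 0.0782]
tool_rot: [-180.0, 0.1, -176.7]
contact_force: [4.2, 0.0, 2.5]
width: 0.0598
grasp_force: 57.1
```

Request:
move_arm(
  steps=[
    {"dp": [0.0,0,0.03],"twist": 0,"fingers": 0.4},
    {"dp": [0,0,0],"twist": 0,"fingers": 0.4},
  ],
)

```text
t: 7.0
tool_pos: [0.603, -0.0511, 0.0782]
tool_rot: [-180.0, 0.1, -176.7]
contact_force: [-4.5, 0.9, 18.8]
width: 0.0593
grasp_force: 58.8
```

Request:
move_arm(
  steps=[
    {"dp": [0,0,-0.03],"twist": 0,"fingers": 0.4},
    {"dp": [0,0.05,0],"twist": 0,"fingers": 0.4},
    {"dp": [0,0.03,0],"twist": 0,"fingers": 0.4},
    {"dp": [0,0,0],"twist": 0,"fingers": 0.4},
  ],
)

```text
t: 7.33
tool_pos: [0.6029, -0.0486, 0.0783]
tool_rot: [-179.9, 0.1, -176.7]
contact_force: [4.6, -7.1, 4.2]
width: 0.0595
grasp_force: 57.2
```

Request:
move_arm(
  steps=[
    {"dp": [0,-0.05,0],"twist": 0,"fingers": 0.4},
    {"dp": [0,-0.05,0],"twist": 0,"fingers": 0.4},
    {"dp": [0,-0.05,0],"twist": 0,"fingers": 0.4},
    {"dp": [0,0,0],"twist": 0,"fingers": 0.4},
  ],
)

```text
t: 7.67
tool_pos: [0.6031, -0.0528, 0.0783]
tool_rot: [179.9, 0.1, -176.7]
contact_force: [3.0, 11.1, 7.4]
width: 0.0592
grasp_force: 57.6
```

Walls are felt at about ±2.1 mm in y, so the foot is in the pocket with its centre at y ≈ -0.0507. Now the same check in x.

Request:
move_arm(
  steps=[
    {"dp": [0,0.08,0],"twist": 0,"fingers": 0.4},
    {"dp": [0.05,0,0],"twist": 0,"fingers": 0.4},
    {"dp": [0.03,0,0],"twist": 0,"fingers": 0.4},
    {"dp": [0,0,0],"twist": 0,"fingers": 0.4},
  ],
)

```text
t: 8.0
tool_pos: [0.6024, -0.0509, 0.0793]
tool_rot: [-179.9, 0.5, -176.7]
contact_force: [25.6, 1.4, -0.2]
width: 0.0593
grasp_force: 56.7
```

Request:
move_arm(
  steps=[
    {"dp": [-0.05,0,0],"twist": 0,"fingers": 0.4},
    {"dp": [-0.05,0,0],"twist": 0,"fingers": 0.4},
    {"dp": [-0.03,0,0],"twist": 0,"fingers": 0.4},
    {"dp": [0,0,0],"twist": 0,"fingers": 0.4},
  ],
)

```text
t: 8.33
tool_pos: [0.6039, -0.0507, 0.0782]
tool_rot: [-180.0, -0.1, -176.7]
contact_force: [-8.0, -1.2, 12.8]
width: 0.0593
grasp_force: 58.4
```

Request:
move_arm(
  steps=[
    {"dp": [-0.04,0,-0.02],"twist": 0,"fingers": 0.4},
    {"dp": [-0.03,0,0],"twist": 0,"fingers": 0.4},
    {"dp": [0,0,0],"twist": 0,"fingers": 0.4},
  ],
)

```text
t: 8.58
tool_pos: [0.6069, -0.0504, 0.0783]
tool_rot: [180.0, -0.1, -176.7]
contact_force: [-3.0, 0.6, 1.4]
width: 0.0595
grasp_force: 57.2
```

Request:
move_arm(
  steps=[
    {"dp": [-0.04,0,0],"twist": 0,"fingers": 0.4},
    {"dp": [0,0,0],"twist": 0,"fingers": 0.4},
  ],
)

```text
t: 8.75
tool_pos: [0.6071, -0.0503, 0.0783]
tool_rot: [180.0, -0.3, -176.7]
contact_force: [-19.6, -1.7, 10.5]
width: 0.0593
grasp_force: 58.0
```

The foot is in the pocket in x too, with the middle at x ≈ 0.6048. I'll centre it, release and rise.

Request:
move_arm(
  steps=[
    {"dp": [0.06,0,0],"twist": 0,"fingers": 0.4},
    {"dp": [0.05,0,0.01],"twist": 0,"fingers": 0.4},
    {"dp": [0,0,0],"twist": 0,"fingers": 0.4},
    {"dp": [0,0,0],"twist": 0,"fingers": 1},
    {"dp": [0,0,0],"twist": 0,"fingers": 1},
    {"dp": [0,0,0],"twist": 0,"fingers": 1},
    {"dp": [0,0,0],"twist": 0,"fingers": 1},
    {"dp": [0,0,0],"twist": 0,"fingers": 1},
  ],
)

```text
t: 9.42
tool_pos: [0.6043, -0.0505, 0.078]
tool_rot: [-180.0, -0.0, -176.7]
contact_force: [-0.5, 0.3, -0.1]
width: 0.0854
grasp_force: 0.0
```

Request:
move_arm(
  steps=[
    {"dp": [0,0,-0.3],"twist": 0,"fingers": 1},
    {"dp": [0,0,-0.6],"twist": 0,"fingers": 1},
    {"dp": [0,0,-0.8],"twist": 0,"fingers": 1},
    {"dp": [0,0,-0.8],"twist": 0,"fingers": 1},
    {"dp": [0,0,-0.5],"twist": 0,"fingers": 1},
    {"dp": [0,0,0],"twist": 0,"fingers": 1},
    {"dp": [0,0,0],"twist": 0,"fingers": 1},
  ],
)

```text
t: 10.0
tool_pos: [0.6048, -0.0506, 0.1999]
tool_rot: [-180.0, 0.1, -176.7]
contact_force: [-0.7, 0.5, -1.4]
width: 0.0854
grasp_force: 0.0
```

```bash
python3 -c "
from h import *
go(.5055,-.2659,.12,193.4)"
```

```text
t 10.0 at [ 0.6048 -0.0506  0.1999] -176.72 shift [ 2.785 -5.231  1.998] twist -1.766 w 0.0854 F [-0.7  0.5 -1.4]
```

Request:
move_arm(
  steps=[
    {"dp": [0.35,-0.65,0.2],"twist": 0,"fingers": 1},
    {"dp": [0.35,-0.65,0.2],"twist": 0,"fingers": 1},
    {"dp": [0.35,-0.65,0.2],"twist": 0,"fingers": 1},
    {"dp": [0.35,-0.65,0.2],"twist": 0,"fingers": 1},
    {"dp": [0.35,-0.65,0.2],"twist": 0,"fingers": 1},
    {"dp": [0.35,-0.65,0.2],"twist": 0,"fingers": 1},
    {"dp": [0.35,-0.65,0.2],"twist": 0,"fingers": 1},
    {"dp": [0.33,-0.68,0.2],"twist": 0,"fingers": 1},
    {"dp": [0,0,0.4],"twist": -0.88,"fingers": 1},
    {"dp": [0,0,0],"twist": -0.88,"fingers": 1},
  ],
)

```text
t: 10.83
tool_pos: [0.5032, -0.2664, 0.1145]
tool_rot: [179.8, -0.2, -166.6]
contact_force: [0.9, 0.9, -1.4]
width: 0.0854
grasp_force: 0.0
```

Request:
move_arm(
  steps=[
    {"dp": [0,0,0],"twist": 0,"fingers": 1},
    {"dp": [0,0,0],"twist": 0,"fingers": 1},
  ],
)

```text
t: 11.0
tool_pos: [0.5051, -0.2656, 0.1176]
tool_rot: [180.0, -0.0, -166.8]
contact_force: [-0.4, -0.2, 0.1]
width: 0.0855
grasp_force: 0.0
```

```bash
python3 - <<'E'
from h import *
go(.5055,-.2659,.008,193.4)
F={n:vision.grab_frame(n) for n in("scene","top")}
S=[tuple(map(int,proj(F[n],[.605,-.0507,.112]))) for n in("scene","top")]
try: X,r=box(F,*S); print(X.round(1),r.round(1),X.mean(0))
except Exception as e: print(e)
for n,s in zip(F,S): print(n,s,quad(F[n],s,.112))
cv2.imwrite("pics/after1.png",np.hstack([cv2.resize(f["color"][s[1]-60:s[1]+75,s[0]-60:s[0]+75,::-1],(400,400),interpolation=cv2.INTER_CUBIC) for f,s in zip(F.values(),S)]))
E
```

```text
t 11.0 at [ 0.5051 -0.2656  0.1176] -166.79 shift [-0.009 -0.01   2.741] twist -0.033 w 0.0855 F [-0.4 -0.2  0.1]
[[538.8 -80.3 110.2]
 [661.2 -63.1  89.7]
 [669.6 -18.1 124.4]
 [537.  -26.  112. ]] [ 3.5 41.8 11.4  3.3] [601.68459036 -46.86232014 109.06928976]
scene (364, 247) [604.9 -47.1 137.3  67.1   6.6]
top (357, 225) [603.5 -47.5 137.5  60.2   4.8]
```

View pics/after1.png

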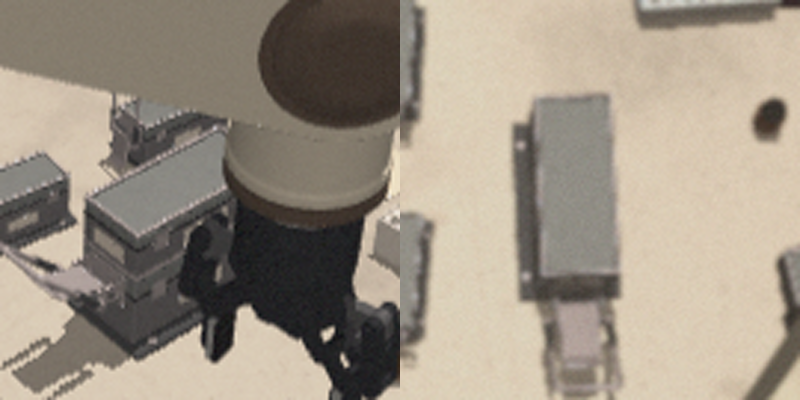

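The plain case sits level and square on the base, with front lid corners at z ≈ 111, so it is seated. Now I'll grasp the hook case.

Request:
move_arm(
  steps=[
    {"dp": [-0.01,0,0.5],"twist": 0,"fingers": 1},
    {"dp": [0,0,0.7],"twist": 0,"fingers": 1},
    {"dp": [0,0,0.7],"twist": 0,"fingers": 1},
    {"dp": [0,0,0.5],"twist": 0,"fingers": 1},
    {"dp": [0,0,0.33],"twist": 0,"fingers": 1},
    {"dp": [0,0,0],"twist": 0,"fingers": 1},
    {"dp": [0,0,0],"twist": 0,"fingers": 1},
  ],
)

```text
t: 11.68
tool_pos: [0.5058, -0.2654, 0.0091]
tool_rot: [180.0, -0.0, -166.7]
contact_force: [-0.2, -0.1, 0.4]
width: 0.0856
grasp_force: 0.0
```

Request:
move_arm(
  steps=[
    {"dp": [0,0,0],"twist": 0,"fingers": 0.4},
    {"dp": [0,0,0],"twist": 0,"fingers": 0.4},
    {"dp": [0,0,0],"twist": 0,"fingers": 0.4},
    {"dp": [0,0,0],"twist": 0,"fingers": 0.4},
    {"dp": [0,0,0],"twist": 0,"fingers": 0.4},
    {"dp": [0,0,0],"twist": 0,"fingers": 0.4},
    {"dp": [0,0,0],"twist": 0,"fingers": 0.4},
    {"dp": [0,0,0],"twist": 0,"fingers": 0.4},
  ],
  force=50,
)

```text
t: 12.35
tool_pos: [0.5065, -0.2662, 0.0105]
tool_rot: [-179.9, 0.1, -166.6]
contact_force: [-0.8, 0.7, 7.9]
width: 0.0594
grasp_force: 54.8
```

Request:
move_arm(
  steps=[
    {"dp": [0,0,-0.3],"twist": 0,"fingers": 0.4},
    {"dp": [0,0,-0.6],"twist": 0,"fingers": 0.4},
    {"dp": [0,0,-0.8],"twist": 0,"fingers": 0.4},
    {"dp": [0,0,-0.8],"twist": 0,"fingers": 0.4},
    {"dp": [0,0,-0.8],"twist": 0,"fingers": 0.4},
    {"dp": [0,0,-0.8],"twist": 0,"fingers": 0.4},
    {"dp": [0,0,-0.5],"twist": 0,"fingers": 0.4},
    {"dp": [0,0,-0.4],"twist": 0,"fingers": 0.4},
    {"dp": [0,0,0],"twist": 0,"fingers": 0.4},
    {"dp": [0,0,0],"twist": 0,"fingers": 0.4},
  ],
)

```text
t: 13.18
tool_pos: [0.5057, -0.2656, 0.2096]
tool_rot: [-179.9, 0.0, -166.6]
contact_force: [0.4, 0.1, -6.1]
width: 0.0593
grasp_force: 57.2
```

```bash
python3 -c "
from h import *
go(.6048,-.0507,.135,183.3)"
```

```text
t 13.18 at [ 0.5057 -0.2656  0.2096] -166.64 shift [-3.652  4.655  1.865] twist 1.755 w 0.0593 F [ 0.4  0.1 -6.1]
```

Request:
move_arm(
  steps=[
    {"dp": [-0.3,0.35,0],"twist": 0,"fingers": 0.4},
    {"dp": [-0.5,0.65,0],"twist": 0,"fingers": 0.4},
    {"dp": [-0.5,0.65,0],"twist": 0,"fingers": 0.4},
    {"dp": [-0.5,0.65,0],"twist": 0,"fingers": 0.4},
    {"dp": [-0.5,0.65,0],"twist": 0,"fingers": 0.4},
    {"dp": [-0.5,0.65,0],"twist": 0,"fingers": 0.4},
    {"dp": [-0.5,0.65,0],"twist": 0,"fingers": 0.4},
    {"dp": [-0.35,0.4,0],"twist": 0,"fingers": 0.4},
    {"dp": [0,0,0],"twist": 0.88,"fingers": 0.4},
    {"dp": [0,0,0],"twist": 0.88,"fingers": 0.4},
  ],
)

```text
t: 14.02
tool_pos: [0.6045, -0.0493, 0.2068]
tool_rot: [180.0, -0.2, -176.8]
contact_force: [0.6, -0.9, -6.1]
width: 0.0595
grasp_force: 57.0
```

Request:
move_arm(
  steps=[
    {"dp": [0,0,0.2],"twist": 0,"fingers": 0.4},
    {"dp": [0,0,0.4],"twist": 0,"fingers": 0.4},
    {"dp": [0,0,0.4],"twist": 0,"fingers": 0.4},
    {"dp": [0,0,0.2],"twist": 0,"fingers": 0.4},
    {"dp": [0,0,0],"twist": 0,"fingers": 0.4},
    {"dp": [0,0,0],"twist": 0,"fingers": 0.4},
  ],
)

```text
t: 14.52
tool_pos: [0.6044, -0.0511, 0.1603]
tool_rot: [180.0, -0.1, -176.7]
contact_force: [0.0, 0.5, -5.6]
width: 0.0593
grasp_force: 56.8
```

```bash
python3 -c "
from h import *
go(.6048,-.0507,.130,183.3)"
```

```text
t 14.52 at [ 0.6044 -0.0511  0.1603] -176.67 shift [-0.01   0.009  0.758] twist 0.006 w 0.0593 F [ 0.   0.5 -5.6]
```

Request:
move_arm(
  steps=[
    {"dp": [-0.01,0.01,0.3],"twist": 0,"fingers": 0.4},
    {"dp": [0,0,0.3],"twist": 0,"fingers": 0.4},
    {"dp": [0,0,0.1],"twist": 0,"fingers": 0.4},
    {"dp": [0,0,0.08],"twist": 0,"fingers": 0.4},
    {"dp": [0,0,0.06],"twist": 0,"fingers": 0.4},
    {"dp": [0,0,0],"twist": 0,"fingers": 0.4},
    {"dp": [0,0,0],"twist": 0,"fingers": 0.4},
  ],
)

```text
t: 15.1
tool_pos: [0.6053, -0.0506, 0.1275]
tool_rot: [-180.0, 0.0, -176.7]
contact_force: [-0.0, -0.2, -5.8]
width: 0.0595
grasp_force: 56.8
```

Request:
move_arm(
  steps=[
    {"dp": [0,0,0.04],"twist": 0,"fingers": 0.4},
    {"dp": [0,0,0.04],"twist": 0,"fingers": 0.4},
    {"dp": [0,0,0],"twist": 0,"fingers": 0.4},
  ],
)

```text
t: 15.35
tool_pos: [0.6051, -0.0506, 0.1239]
tool_rot: [-180.0, -0.0, -176.7]
contact_force: [0.7, -0.4, -5.5]
width: 0.0594
grasp_force: 56.8
```

Request:
move_arm(
  steps=[
    {"dp": [0,0,0.03],"twist": 0,"fingers": 0.4},
    {"dp": [0,0,0.02],"twist": 0,"fingers": 0.4},
    {"dp": [0,0,0],"twist": 0,"fingers": 0.4},
  ],
)

```text
t: 15.6
tool_pos: [0.6052, -0.0506, 0.1226]
tool_rot: [-180.0, 0.0, -176.7]
contact_force: [-3.7, 1.0, 2.3]
width: 0.0596
grasp_force: 57.9
```

Contact came at z = 0.1226, exactly the predicted seat height. I'll release and rise.

Request:
move_arm(
  steps=[
    {"dp": [0,0,0.01],"twist": 0,"fingers": 0.4},
    {"dp": [0,0,0],"twist": 0,"fingers": 1},
    {"dp": [0,0,0],"twist": 0,"fingers": 1},
    {"dp": [0,0,0],"twist": 0,"fingers": 1},
    {"dp": [0,0,0],"twist": 0,"fingers": 1},
    {"dp": [0,0,0],"twist": 0,"fingers": 1},
    {"dp": [0,0,-0.3],"twist": 0,"fingers": 1},
    {"dp": [0,0,-0.6],"twist": 0,"fingers": 1},
    {"dp": [0,0,-0.8],"twist": 0,"fingers": 1},
    {"dp": [0,0,-0.8],"twist": 0,"fingers": 1},
  ],
)

```text
t: 16.43
tool_pos: [0.6048, -0.0505, 0.2235]
tool_rot: [180.0, -0.0, -176.7]
contact_force: [1.1, -0.2, 0.0]
width: 0.0856
grasp_force: 0.0
```

Request:
move_arm(
  steps=[
    {"dp": [0,0,-0.3],"twist": 0,"fingers": 1},
    {"dp": [0,0,0],"twist": 0,"fingers": 1},
    {"dp": [0,0,0],"twist": 0,"fingers": 1},
  ],
)

```text
t: 16.68
tool_pos: [0.6053, -0.0506, 0.2345]
tool_rot: [-180.0, 0.1, -176.7]
contact_force: [0.6, -0.3, -1.5]
width: 0.0852
grasp_force: 0.0
```

```bash
python3 - <<'E'
from h import *
go(.40,.17,.24,93.3)
E
```

```text
t 16.68 at [ 0.6053 -0.0506  0.2345] -176.72 shift [ 4.808  5.799 -0.137] twist 15.705 w 0.0852 F [ 0.6 -0.3 -1.5]
```

Request:
move_arm(
  steps=[
    {"dp": [0.5,0.6,-0.05],"twist": 0,"fingers": 1},
    {"dp": [0.53,0.64,0],"twist": 0,"fingers": 1},
    {"dp": [0.53,0.64,0],"twist": 0,"fingers": 1},
    {"dp": [0.53,0.64,0],"twist": 0,"fingers": 1},
    {"dp": [0.53,0.64,0],"twist": 0,"fingers": 1},
    {"dp": [0.53,0.64,0],"twist": 0,"fingers": 1},
    {"dp": [0.53,0.64,0],"twist": 0,"fingers": 1},
    {"dp": [0.53,0.64,0],"twist": 0,"fingers": 1},
    {"dp": [0.53,0.64,0],"twist": 0,"fingers": 1},
    {"dp": [0,0,0],"twist": 1,"fingers": 1},
  ],
)

```text
t: 17.52
tool_pos: [0.3992, 0.1699, 0.2349]
tool_rot: [180.0, -0.1, 177.8]
contact_force: [0.3, -0.2, 0.7]
width: 0.0854
grasp_force: 0.0
```

Request:
move_arm(
  steps=[
    {"dp": [0,0,0],"twist": 1,"fingers": 1},
    {"dp": [0,0,0],"twist": 1,"fingers": 1},
    {"dp": [0,0,0],"twist": 1,"fingers": 1},
    {"dp": [0,0,0],"twist": 1,"fingers": 1},
    {"dp": [0,0,0],"twist": 1,"fingers": 1},
    {"dp": [0,0,0],"twist": 1,"fingers": 1},
    {"dp": [0,0,0],"twist": 1,"fingers": 1},
    {"dp": [0,0,0],"twist": 1,"fingers": 1},
    {"dp": [0,0,0],"twist": 1,"fingers": 1},
    {"dp": [0,0,0],"twist": 1,"fingers": 1},
  ],
)

```text
t: 18.35
tool_pos: [0.4023, 0.1669, 0.2345]
tool_rot: [-179.9, -0.0, 120.0]
contact_force: [-1.1, 0.4, -0.1]
width: 0.0855
grasp_force: 0.0
```

Request:
move_arm(
  steps=[
    {"dp": [0,0,0],"twist": 1,"fingers": 1},
    {"dp": [0,0,0],"twist": 1,"fingers": 1},
    {"dp": [0,0,0],"twist": 1,"fingers": 1},
    {"dp": [0,0,0],"twist": 1,"fingers": 1},
    {"dp": [0,0,0],"twist": 0.7,"fingers": 1},
    {"dp": [0,0,0],"twist": 0,"fingers": 1},
  ],
)

```text
t: 18.85
tool_pos: [0.4023, 0.1669, 0.2346]
tool_rot: [-179.9, 0.0, 93.1]
contact_force: [0.0, -0.3, -0.6]
width: 0.085
grasp_force: 0.0
```

```bash
python3 - <<'E'
from h import *
go(.40,.17,.24,93.3)
F={n:vision.grab_frame(n) for n in("scene","top")}
S=[tuple(map(int,proj(F[n],[.56,-.052,.11]))) for n in("scene","top")]
print(S)
cv2.imwrite("pics/bail.png",np.hstack([cv2.resize(f["color"][s[1]-50:s[1]+50,s[0]-50:s[0]+50,::-1],(400,400),interpolation=cv2.INTER_CUBIC) for f,s in zip(F.values(),S)]))
import pickle; pickle.dump(F,open("F.pkl","wb"))
E
```

```text
t 18.85 at [0.4023 0.1669 0.2346] 93.11 shift [ 0.08  -0.054 -0.136] twist -0.033 w 0.085 F [ 0.  -0.3 -0.6]
[(348, 256), (357, 245)]
```

View pics/bail.png

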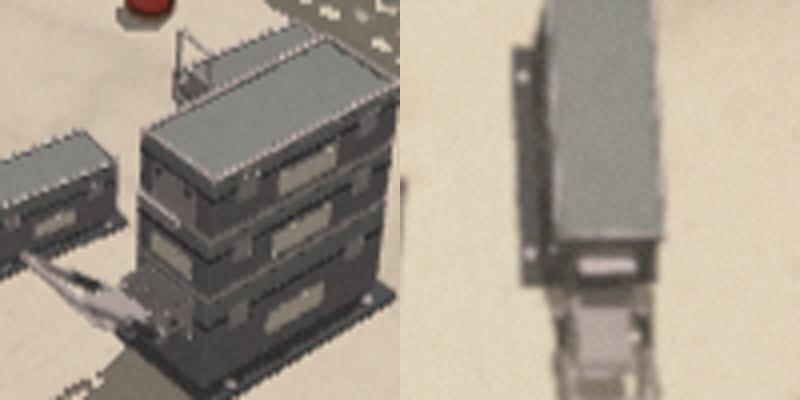

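The stack stands square, with the hook above the latch at (165,205) in the scene crop. The bail lies out to the front, its bar at about scene pixel (304,270). I'll triangulate the bar and check the expected lever and bail points.

```bash
python3 - <<'E'
from h import *; import pickle
F=pickle.load(open("F.pkl","rb"))
c,s=np.cos(np.radians(3.3)),np.sin(np.radians(3.3))
def P(d,z): return [.6048-(.07+d)*c,-.0507-(.07+d)*s,z]
for th in(1.85,2.0,2.15):
    le=P(.015+.057*np.sin(th),.06-.057*np.cos(th)); ph=2.65-th
    bb=P(.015+.015*np.sin(th)+.079*np.sin(ph),.06-.015*np.cos(th)+.079*np.cos(ph))
    print(th,"lever tip",np.round(le,3),np.round(proj(F["scene"],le),1),np.round(proj(F["top"],le),1),"bar",np.round(bb,3),np.round(proj(F["scene"],bb),1),np.round(proj(F["top"],bb),1))
s,t=F["scene"],F["top"]
print(tri(s,(304.3,270.5),t,(358,306)))
cv2.imwrite("pics/b2.png",np.hstack([cv2.resize(s["color"][245:310,290:355,::-1],(400,400),interpolation=cv2.INTER_CUBIC),cv2.resize(t["color"][250:315,325:390,::-1],(400,400),interpolation=cv2.INTER_CUBIC)]))
E
```

```text
1.85 lever tip [ 0.465 -0.059  0.076] [315.6 286.5] [358.8 289.3] bar [ 0.449 -0.06   0.119] [309.7 274.5] [360.9 295. ]
2.0 lever tip [ 0.468 -0.059  0.084] [316.7 283.2] [359.  287.7] bar [ 0.459 -0.059  0.129] [313.3 269. ] [361.1 290.2]
2.15 lever tip [ 0.472 -0.058  0.091] [318.2 279.8] [359.3 285.5] bar [ 0.47  -0.058  0.138] [317.4 263.8] [361.2 284.8]
(array([ 0.42971775, -0.0557287 ,  0.1360237 ]), np.float64(0.014027300007976378))
```

View pics/b2.png

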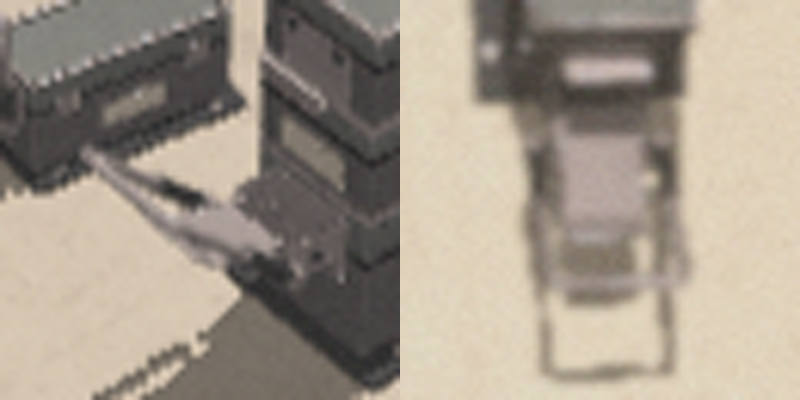

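In the top view the bright bar is at crop (615,275), i.e. pixel (360,295); the darker frame below it is its shadow. This matches a lever angle of about 1.87, with the bar near (0.450,-0.060,0.12). I'll stand in front of the bar and push it in with the back of the open finger on the +x side.

```bash
python3 - <<'E'
from h import *
go(.372,-.0641,.091,93.3)
E
```

```text
t 18.95 at [0.4025 0.167  0.2349] 93.48 shift [-5.72  -1.111  3.598] twist 0.031 w 0.0852 F [-0.1 -0.4 -0.7]
```

Request:
move_arm(
  steps=[
    {"dp": [-0.72,-0.14,0],"twist": 0,"fingers": 1},
    {"dp": [-0.72,-0.14,0],"twist": 0,"fingers": 1},
    {"dp": [-0.72,-0.14,0],"twist": 0,"fingers": 1},
    {"dp": [-0.72,-0.14,0],"twist": 0,"fingers": 1},
    {"dp": [-0.72,-0.14,0],"twist": 0,"fingers": 1},
    {"dp": [-0.72,-0.14,0],"twist": 0,"fingers": 1},
    {"dp": [-0.72,-0.14,0],"twist": 0,"fingers": 1},
    {"dp": [-0.68,-0.13,0],"twist": 0,"fingers": 1},
    {"dp": [0,0,0],"twist": 0,"fingers": 1},
  ],
)

```text
t: 19.7
tool_pos: [0.371, -0.0674, 0.2353]
tool_rot: [-179.9, 0.1, 93.3]
contact_force: [0.2, 1.1, 0.1]
width: 0.0857
grasp_force: 0.0
```

Request:
move_arm(
  steps=[
    {"dp": [0,0,0.6],"twist": 0,"fingers": 1},
    {"dp": [0,0,0.8],"twist": 0,"fingers": 1},
    {"dp": [0,0,0.8],"twist": 0,"fingers": 1},
    {"dp": [0,0,0.8],"twist": 0,"fingers": 1},
    {"dp": [0,0,0.6],"twist": 0,"fingers": 1},
    {"dp": [0,0,0],"twist": 0,"fingers": 1},
    {"dp": [0,0,0],"twist": 0,"fingers": 1},
  ],
)

```text
t: 20.28
tool_pos: [0.3712, -0.0636, 0.0915]
tool_rot: [-179.9, -0.1, 93.4]
contact_force: [0.1, 0.0, 0.4]
width: 0.0854
grasp_force: 0.0
```

```bash
python3 - <<'E'
from h import *
go(.455,-.0592,.091,93.3)
F={n:vision.grab_frame(n) for n in("scene","top")}
S=[tuple(map(int,proj(F[n],[.47,-.055,.13]))) for n in("scene","top")]
cv2.imwrite("pics/pre.png",np.hstack([cv2.resize(f["color"][s[1]-50:s[1]+50,s[0]-50:s[0]+50,::-1],(400,400),interpolation=cv2.INTER_CUBIC) for f,s in zip(F.values(),S)]))
E
```

```text
t 20.28 at [ 0.3712 -0.0636  0.0915] 93.42 shift [-0.016  2.097  0.013] twist 0.021 w 0.0854 F [0.1 0.  0.4]
```

View pics/pre.png

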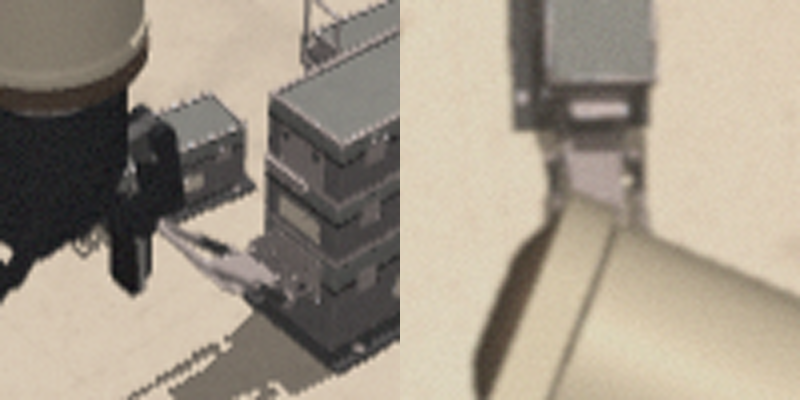

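The gripper stands in front of the bail. The fingertip is at crop (135,290), and its knuckle at (185,190) reaches a bit further out than the tip. I'll estimate by how much.

```bash
python3 - <<'E'
from h import *
f=vision.grab_frame("scene"); S=proj(f,[.47,-.055,.13]); S=(int(S[0]),int(S[1])); im=f["color"]
m=(im.max(2)<60)
for v in range(S[1]-25,S[1]+26,2):
    u=np.where(m[v,S[0]-35:S[0]])[0]
    if len(u):
        U=S[0]-35+u.max()+1
        # hit point on vertical planes: y of finger edge -11mm (tip) 
        o,d=ray(f,(U,v)); d=d[0]; k=(-.0636-.011-o[1])/d[1]; X=o+k*d
        print(v,U,"x,z on y=-.0746:",X[[0,2]].round(4),"off from tcp",round(X[0]-.3712,4))
E
```

```text
240 298 x,z on y=-.0746: [0.411  0.2377] off from tcp 0.0398
242 302 x,z on y=-.0746: [0.4202 0.2286] off from tcp 0.049
244 300 x,z on y=-.0746: [0.4155 0.2258] off from tcp 0.0443
246 310 x,z on y=-.0746: [0.4392 0.2098] off from tcp 0.068
248 310 x,z on y=-.0746: [0.4392 0.2048] off from tcp 0.068
250 311 x,z on y=-.0746: [0.4416 0.1985] off from tcp 0.0704
252 311 x,z on y=-.0746: [0.4416 0.1934] off from tcp 0.0704
254 312 x,z on y=-.0746: [0.4441 0.1871] off from tcp 0.0729
256 315 x,z on y=-.0746: [0.4515 0.1783] off from tcp 0.0803
258 312 x,z on y=-.0746: [0.4441 0.1767] off from tcp 0.0729
260 312 x,z on y=-.0746: [0.4441 0.1714] off from tcp 0.0729
262 312 x,z on y=-.0746: [0.4441 0.1661] off from tcp 0.0729
264 313 x,z on y=-.0746: [0.4466 0.1596] off from tcp 0.0754
266 314 x,z on y=-.0746: [0.4492 0.153 ] off from tcp 0.078
268 310 x,z on y=-.0746: [0.4392 0.1527] off from tcp 0.068
270 306 x,z on y=-.0746: [0.4293 0.1523] off from tcp 0.0581
272 305 x,z on y=-.0746: [0.4268 0.1482] off from tcp 0.0556
274 304 x,z on y=-.0746: [0.4243 0.1441] off from tcp 0.0531
276 304 x,z on y=-.0746: [0.4243 0.1387] off from tcp 0.0531
278 304 x,z on y=-.0746: [0.4242 0.1333] off from tcp 0.053
280 304 x,z on y=-.0746: [0.4242 0.1279] off from tcp 0.053
282 301 x,z on y=-.0746: [0.4167 0.1263] off from tcp 0.0455
284 301 x,z on y=-.0746: [0.4166 0.1208] off from tcp 0.0454
286 301 x,z on y=-.0746: [0.4166 0.1153] off from tcp 0.0454
```

The fingertip's back stands about 53 mm from the TCP. The knuckle stands about 72 mm out, 62 mm above the TCP and higher. I'll push the bar in, rising along with its arc.

Request:
move_arm(
  steps=[
    {"dp": [0,0,0.25],"twist": 0,"fingers": 1},
    {"dp": [0,0.3,0],"twist": 0,"fingers": 1},
    {"dp": [0,0.26,0],"twist": 0,"fingers": 1},
    {"dp": [0,0.2,-0.16],"twist": 0,"fingers": 1},
    {"dp": [0,0.2,-0.16],"twist": 0,"fingers": 1},
    {"dp": [0,0.25,-0.1],"twist": 0,"fingers": 1},
    {"dp": [0,0.25,-0.1],"twist": 0,"fingers": 1},
    {"dp": [0,0.25,-0.05],"twist": 0,"fingers": 1},
    {"dp": [0,0.25,-0.03],"twist": 0,"fingers": 1},
  ],
)

```text
t: 21.18
tool_pos: [0.4512, -0.0594, 0.1062]
tool_rot: [180.0, 0.0, 93.3]
contact_force: [-0.8, 0.3, 0.3]
width: 0.0852
grasp_force: 0.0
```

Request:
move_arm(
  steps=[
    {"dp": [0,0.15,0],"twist": 0,"fingers": 1},
    {"dp": [0,0.15,0],"twist": 0,"fingers": 1},
    {"dp": [0,0,0],"twist": 0,"fingers": 1},
    {"dp": [0,0,0],"twist": 0,"fingers": 1},
  ],
)

```text
t: 21.52
tool_pos: [0.4618, -0.0586, 0.1053]
tool_rot: [-180.0, -0.0, 93.3]
contact_force: [0.7, 0.1, -0.3]
width: 0.0855
grasp_force: 0.0
```

```bash
python3 - <<'E'
from h import *
go(.455,-.0592,.091,93.3)
F={n:vision.grab_frame(n) for n in("scene","top")}
import pickle
G=pickle.load(open("F.pkl","rb"))
c,s=np.cos(np.radians(3.3)),np.sin(np.radians(3.3))
def P(d,z,l=0): return [.6048-(.07+d)*c-l*s*-1*-1,-.0507-(.07+d)*s+l*c,z]
# is the bright bail bar still at the old place / now on the end face?  mean brightness change on expected spots
for n in F:
    for nm,X in(("old bar",P(.087,.119)),("bar on face",P(.0025,.141)),("bar+20",P(.0025,.141,.02)),("bar-20",P(.0025,.141,-.02)),("face z150",P(0,.150)),("lever",P(.05,.077))):
        u,v=map(int,np.round(proj(F[n],X))); print(n,nm,(u,v),G[n]["color"][v-1:v+2,u-1:u+2].mean((0,1)).round(),F[n]["color"][v-1:v+2,u-1:u+2].mean((0,1)).round())
E
```

```text
t 21.52 at [ 0.4618 -0.0586  0.1053] 93.33 shift [-0.004 -0.171  0.359] twist 0.006 w 0.0855 F [ 0.7  0.1 -0.3]
scene old bar (309, 275) [161. 148. 141.] [214. 199. 179.]
scene bar on face (340, 251) [95. 88. 87.] [99. 93. 90.]
scene bar+20 (334, 246) [78. 74. 72.] [33. 31. 35.]
scene bar-20 (346, 255) [78. 74. 72.] [94. 87. 85.]
scene face z150 (341, 247) [68. 68. 66.] [66. 66. 64.]
scene lever (323, 282) [155. 142. 139.] [103.  95.  94.]
top old bar (361, 295) [157. 145. 137.] [136. 125. 105.]
top bar on face (360, 256) [94. 86. 80.] [215. 199. 171.]
top bar+20 (351, 256) [87. 79. 73.] [162. 150. 129.]
top bar-20 (369, 256) [83. 77. 70.] [210. 195. 167.]
top face z150 (360, 254) [132. 124. 118.] [212. 196. 170.]
top lever (358, 281) [183. 167. 160.] [187. 173. 148.]
```

Request:
move_arm(
  steps=[
    {"dp": [0,-0.4,0],"twist": 0,"fingers": 1},
    {"dp": [0,-0.6,0],"twist": 0,"fingers": 1},
    {"dp": [0,-0.6,-0.2],"twist": 0,"fingers": 1},
    {"dp": [0,-0.6,-0.4],"twist": 0,"fingers": 1},
    {"dp": [0,0,0],"twist": 0,"fingers": 1},
    {"dp": [0,0,0],"twist": 0,"fingers": 1},
  ],
)

```text
t: 22.12
tool_pos: [0.3738, -0.0641, 0.1306]
tool_rot: [179.9, 0.1, 93.3]
contact_force: [0.1, -0.7, -0.5]
width: 0.0852
grasp_force: 0.0
```

```bash
python3 - <<'E'
from h import *
import pickle
go(.41,-.0592,.1,93.3)
f=vision.grab_frame("scene"); G=pickle.load(open("F.pkl","rb"))["scene"]
c,s=np.cos(np.radians(3.3)),np.sin(np.radians(3.3))
def P(d,z,l=0): return [.6048-(.07+d)*c+l*s,-.0507-(.07+d)*s+l*c,z]
def line(A,B,n=9): return [tuple(map(int,np.round(proj(f,np.array(A)+(np.array(B)-A)*t)))) for t in np.linspace(0,1,n)]
val=lambda F,p:int(F["color"][p[1],p[0]].mean())
for l in(-.024,.024):
    for th in (1.75,1.85,1.95): 
        dp,zp=.015+.015*np.sin(th),.06-.015*np.cos(th); h=zp+np.sqrt(.079**2-(dp-.0025)**2)
        L=line(P(dp,zp,l),P(.0025,h,l)); print(l,th,"before",[val(G,p) for p in L],"after",[val(f,p) for p in L])
L=line(P(.0025,.141,-.02),P(.0025,.141,.02)); print("bar",[val(G,p) for p in L],[val(f,p) for p in L])
d=np.abs(f["color"].astype(int)-G["color"]).max(2)>35
ys,xs=np.where(d[235:300,300:356]); 
for v in range(235,300,1): print(v,''.join('#' if d[v,u] else '.' for u in range(300,366)))
E
```

```text
t 22.12 at [ 0.3738 -0.0641  0.1306] 93.27 shift [0.071 0.91  0.765] twist -0.005 w 0.0852 F [ 0.1 -0.7 -0.5]
-0.024 1.75 before [56, 99, 86, 92, 81, 121, 63, 98, 68] after [135, 53, 55, 55, 79, 114, 81, 98, 121]
-0.024 1.85 before [56, 100, 87, 90, 78, 100, 63, 98, 68] after [135, 61, 54, 74, 76, 101, 81, 98, 121]
-0.024 1.95 before [64, 97, 87, 90, 78, 100, 72, 93, 63] after [122, 72, 54, 74, 76, 101, 77, 91, 104]
0.024 1.75 before [153, 196, 195, 195, 119, 197, 186, 65, 64] after [76, 51, 52, 91, 108, 107, 106, 94, 85]
0.024 1.85 before [173, 196, 195, 197, 84, 195, 185, 65, 64] after [52, 51, 52, 101, 106, 108, 109, 97, 65]
0.024 1.95 before [173, 197, 194, 192, 84, 195, 185, 65, 64] after [52, 55, 57, 107, 106, 108, 109, 97, 65]
bar [92, 55, 85, 86, 89, 91, 72, 74, 66] [108, 102, 103, 87, 91, 88, 73, 73, 66]
235 ############......................................................
236 ############......................................................
237 ############......................................................
238 ############..............................................
[... 3639 characters left out ...]
...............................##............................
291 ..................................................................
292 ..................................................................
293 ..................................................................
294 ..................................................................
295 ..................................................................
296 ..................................................................
297 ..................................................................
298 ..................................................................
299 ..................................................................
```

Both bail wires now show against the end face: image columns 323–334 and 337–348, rows 247–288. The bar is at about (334–347, 248–257), above the hook, and the lever has not moved. Next I press the lever down from above.

Request:
move_arm(
  steps=[
    {"dp": [0,0.5,0],"twist": 0,"fingers": 1},
    {"dp": [0,0.6,0.3],"twist": 0,"fingers": 1},
    {"dp": [0,0.43,0.5],"twist": 0,"fingers": 1},
    {"dp": [0,0,0.46],"twist": 0,"fingers": 1},
    {"dp": [0,0,0],"twist": 0,"fingers": 1},
  ],
)

```text
t: 22.58
tool_pos: [0.4342, -0.0595, 0.0753]
tool_rot: [-179.7, -0.1, 93.4]
contact_force: [-0.4, 0.7, -0.5]
width: 0.0851
grasp_force: 0.0
```

Request:
move_arm(
  steps=[
    {"dp": [0,0,0.2],"twist": 0,"fingers": 1},
    {"dp": [0,0,0.2],"twist": 0,"fingers": 1},
    {"dp": [0,0,0.2],"twist": 0,"fingers": 1},
    {"dp": [0,0,0.2],"twist": 0,"fingers": 1},
    {"dp": [0,0,0],"twist": 0,"fingers": 1},
  ],
)

```text
t: 23.0
tool_pos: [0.4345, -0.0602, 0.0461]
tool_rot: [-179.9, -0.0, 93.3]
contact_force: [-0.6, 0.8, -0.3]
width: 0.0852
grasp_force: 0.0
```

Request:
move_arm(
  steps=[
    {"dp": [0,0,0.2],"twist": 0,"fingers": 1},
    {"dp": [0,0,0.2],"twist": 0,"fingers": 1},
    {"dp": [0,0,0.2],"twist": 0,"fingers": 1},
    {"dp": [0,0,0],"twist": 0,"fingers": 1},
  ],
)

```text
t: 23.33
tool_pos: [0.4344, -0.0601, 0.0217]
tool_rot: [-179.9, -0.0, 93.3]
contact_force: [-0.9, -0.1, -0.2]
width: 0.0856
grasp_force: 0.3
```

Request:
move_arm(
  steps=[
    {"dp": [0,0,0.2],"twist": 0,"fingers": 1},
    {"dp": [0,0,0.2],"twist": 0,"fingers": 1},
    {"dp": [0,0,0.15],"twist": 0,"fingers": 1},
    {"dp": [0,0,0],"twist": 0,"fingers": 1},
    {"dp": [0,0,0],"twist": 0,"fingers": 1},
  ],
)

```text
t: 23.75
tool_pos: [0.4346, -0.0602, 0.0007]
tool_rot: [-179.9, -0.0, 93.3]
contact_force: [-1.9, -0.4, -1.7]
width: 0.0857
grasp_force: 1.2
```

```bash
cat > st.py <<'E'
from h import *
go(.46,-.059,.0,93.3)
f=vision.grab_frame("scene"); cv2.imwrite("pics/x.png",f["color"][:,:,::-1])
c,s=np.cos(np.radians(3.3)),np.sin(np.radians(3.3))
def P(d,z,l=0): return [.6048-(.07+d)*c+l*s,-.0507-(.07+d)*s+l*c,z]
# grey levels along the lever plate's -y edge region for candidate angles; lever is light steel
for th in(2.0,1.87,1.7,1.5,1.3,1.1,.9,.7,.5,.35,.2,.05):
    v=[]
    for r in(.03,.04,.05):
        for l in(-.013,):
            p=np.round(proj(f,P(.015+r*np.sin(th)+.0015*np.cos(th),.06-r*np.cos(th)+.0015*np.sin(th),l))).astype(int); v.append(int(f["color"][p[1],p[0]].mean()))
    print(th,v)
# bar height: brightest row change along the hook
for z in np.arange(.12,.148,.003): 
    p=np.round(proj(f,P(.004,z,-.019))).astype(int); print(round(z,3),tuple(p),int(f["color"][p[1],p[0]].mean()),end="; ")
E
python3 st.py
```

```text
t 23.75 at [ 0.4346 -0.0602  0.0007] 93.33 shift [-0.008  0.635  0.019] twist 0.004 w 0.0857 F [-1.9 -0.4 -1.7]
2.0 [32, 34, 33]
1.87 [32, 29, 31]
1.7 [50, 36, 35]
1.5 [65, 53, 26]
1.3 [89, 95, 22]
1.1 [100, 79, 26]
0.9 [99, 102, 97]
0.7 [99, 99, 107]
0.5 [100, 116, 123]
0.35 [91, 105, 113]
0.2 [72, 114, 111]
0.05 [64, 111, 116]
0.12 (np.int64(344), np.int64(263)) 75; 0.123 (np.int64(344), np.int64(262)) 90; 0.126 (np.int64(345), np.int64(261)) 102; 0.129 (np.int64(345), np.int64(260)) 99; 0.132 (np.int64(345), np.int64(259)) 99; 0.135 (np.int64(345), np.int64(258)) 94; 0.138 (np.int64(345), np.int64(257)) 92; 0.141 (np.int64(345), np.int64(256)) 91; 0.144 (np.int64(345), np.int64(255)) 69; 0.147 (np.int64(345), np.int64(253)) 85;
```

Request:
move_arm(
  steps=[
    {"dp": [0,0.1,0],"twist": 0,"fingers": 1},
    {"dp": [0,0.1,0],"twist": 0,"fingers": 1},
    {"dp": [0,0,0],"twist": 0,"fingers": 1},
  ],
)

```text
t: 24.05
tool_pos: [0.4443, -0.06, 0.0018]
tool_rot: [179.9, 0.0, 93.3]
contact_force: [-0.1, -0.4, -0.4]
width: 0.0857
grasp_force: 0.0
```

Request:
move_arm(
  steps=[
    {"dp": [0,0.08,0],"twist": 0,"fingers": 1},
    {"dp": [0,0.08,0],"twist": 0,"fingers": 1},
    {"dp": [0,0,0],"twist": 0,"fingers": 1},
  ],
)

```text
t: 24.3
tool_pos: [0.4494, -0.0594, 0.0014]
tool_rot: [-179.9, 0.0, 93.3]
contact_force: [-10.9, -1.0, 9.7]
width: 0.0851
grasp_force: 7.3
```

Request:
move_arm(
  steps=[
    {"dp": [0,0.06,0],"twist": 0,"fingers": 1},
    {"dp": [0,0,0],"twist": 0,"fingers": 1},
  ],
)

```text
t: 24.47
tool_pos: [0.4498, -0.0594, 0.0013]
tool_rot: [-179.7, -0.0, 93.3]
contact_force: [-35.9, -4.0, 25.5]
width: 0.0855
grasp_force: 19.8
```

Request:
move_arm(
  steps=[
    {"dp": [0,0.06,0],"twist": 0,"fingers": 1},
    {"dp": [0,0,0],"twist": 0,"fingers": 1},
  ],
)

```text
t: 24.63
tool_pos: [0.4502, -0.0592, 0.0011]
tool_rot: [-179.4, -0.0, 93.3]
contact_force: [-62.3, -7.7, 42.9]
width: 0.0854
grasp_force: 34.0
```

```bash
python3 st.py; python3 -c "
from rig import readout
s=readout.observe();print(s['ft_torque'],s['contact_force'])"
```

```text
t 24.63 at [ 0.4502 -0.0592  0.0011] 93.34 shift [-0.009  0.245  0.029] twist 0.008 w 0.0854 F [-62.3  -7.7  42.9]
2.0 [28, 32, 33]
1.87 [32, 32, 152]
1.7 [27, 24, 200]
1.5 [45, 29, 199]
1.3 [28, 30, 199]
1.1 [27, 29, 199]
0.9 [61, 24, 175]
0.7 [52, 35, 99]
0.5 [77, 98, 113]
0.35 [90, 101, 113]
0.2 [90, 101, 102]
0.05 [89, 91, 100]
0.12 (np.int64(344), np.int64(263)) 73; 0.123 (np.int64(344), np.int64(262)) 92; 0.126 (np.int64(345), np.int64(261)) 95; 0.129 (np.int64(345), np.int64(260)) 104; 0.132 (np.int64(345), np.int64(259)) 96; 0.135 (np.int64(345), np.int64(258)) 91; 0.138 (np.int64(345), np.int64(257)) 92; 0.141 (np.int64(345), np.int64(256)) 91; 0.144 (np.int64(345), np.int64(255)) 68; 0.147 (np.int64(345), np.int64(253)) 77; [-0.67659113  4.52694129 -0.28916612] [-61.71179481  -7.93531278  42.70858456]
```

That is a hard stop: 62 N with an upward part, and the moment puts it at z ≈ 0.05–0.06, so the knuckle is riding on the hinge. I'll back off, raise the tool a few millimetres and try again gently.

Request:
move_arm(
  steps=[
    {"dp": [0,-0.15,0],"twist": 0,"fingers": 1},
    {"dp": [0,0,-0.15],"twist": 0,"fingers": 1},
    {"dp": [0,0,0],"twist": 0,"fingers": 1},
  ],
)

```text
t: 24.93
tool_pos: [0.4491, -0.0597, 0.0083]
tool_rot: [179.9, 0.0, 93.3]
contact_force: [0.6, -0.2, 1.0]
width: 0.0854
grasp_force: 0.0
```

Request:
move_arm(
  steps=[
    {"dp": [0,0.06,0],"twist": 0,"fingers": 1},
    {"dp": [0,0.06,0],"twist": 0,"fingers": 1},
    {"dp": [0,0,0],"twist": 0,"fingers": 1},
  ],
)

```text
t: 25.18
tool_pos: [0.4535, -0.0592, 0.007]
tool_rot: [-180.0, -0.0, 93.3]
contact_force: [-1.1, -0.0, -1.5]
width: 0.0857
grasp_force: 0.0
```

Request:
move_arm(
  steps=[
    {"dp": [0,0.06,0],"twist": 0,"fingers": 1},
    {"dp": [0,0,0],"twist": 0,"fingers": 1},
  ],
)

```text
t: 25.35
tool_pos: [0.455, -0.0589, 0.0067]
tool_rot: [-179.9, -0.0, 93.3]
contact_force: [-5.8, -0.3, -1.7]
width: 0.0855
grasp_force: 0.0
```

Request:
move_arm(
  steps=[
    {"dp": [0,0.05,0],"twist": 0,"fingers": 1},
    {"dp": [0,0,0],"twist": 0,"fingers": 1},
  ],
)

```text
t: 25.52
tool_pos: [0.4565, -0.0587, 0.0065]
tool_rot: [-179.8, -0.0, 93.3]
contact_force: [-11.5, -0.5, -0.8]
width: 0.0857
grasp_force: 0.0
```

```bash
python3 - <<'E'
from h import *
s=readout.observe(); F=s['contact_force'];T=s['ft_torque'];print(F,T,"contact height above TCP ~",.163+(T[1]+.05*F[2])/F[0], )
f=vision.grab_frame("scene"); G=__import__('pickle').load(open("F.pkl","rb"))["scene"]
for v in range(244,296): print(v,' '.join('%3d'%int(x) for x in f["color"][v,318:356].mean(1)))
E
```

```text
[-11.52729965  -0.46642312  -0.83358214] [-0.00956363  0.69156055  0.00373451] contact height above TCP ~ 0.10662240431520434
244 121 118 123 118 121 116 119 115 116 114 112 112 109 109 109 118 156 103  80  57  70  72  75  80  83 111 146 145 139 135 135 135 136 134 133 134 134 135
245 121 119 121 119 118 116 117 114 114 113 112 111 110 114 117 116 104  83  69  53  58  64  76  74  76  76  94 148 145 143 134 135 135 135 134 137 136 138
246 122 119 121 119 119 117 118 114 113 111 111 112 118 121 119 104  93  59  47  78  63  56  66  69  73  77  75  89 134 153 140 135 136 134 135 137 136 137
247 120 121 118 119 118 119 117 115 112 116 115 120 120 115 104  98  66  55  53  82  72  73  66  63  68  73  74  71  92 114 145 146 140 134 135 137 137 137
248 123 121 118 118 118 116 119 119 118 119 122 119 113 111 100  68  59  56  57  79  55  75  95  72  56  65  76  72  78  84  95 149 144 146 135 136 167 148
249 119 118 124 122 123 120 123 122 125 125 118 112 110 101  68  48  65  47  63  87  76  86  90  86  67  59  71  70  74  75  77  95 122 149 154 146 200 141
250 124 123 125 126 128 129 126 125 11
[... 6437 characters left out ...]
  87  93  94  79  88  88  77  81  83  68  64  69  74  70  69  69  69  69  69
292 199 199 199 201 202 201 111  23  24  22  31  29  32  49  96  50  64  91  88  89  84  94  95  90  95  95  95  82  70  69  68  72  66  70  69  70  72  69
293 201 199 200 200 201 199 112  31  27  26  22  32  26  52  98  53  69  89  92  88  87  95  89  80  84  91  86  71  66  68  65  76  68  68  68  69  65  70
294 201 201 201 201 202 199 114  28  28  26  22  30  30  65  95  47  83  92  91  89  80  85  77  65  66  75  74  68  69  67  69  72  69  70  70  69  71  68
295 203 202 202 200 201 198 145  27  30  33  30  27  31  66  97  61  83  90  91  89  66  61  64  69  66  65  66  64  66  66  68  71  71  65  69  68  67  70
```

The moment now puts contact at about 0.107 m or more above the TCP, so the knuckle is meeting the hook's lip. The free window lies between these two heights. I'll back off, lower about 3 mm and try again.

Request:
move_arm(
  steps=[
    {"dp": [0,-0.12,0],"twist": 0,"fingers": 1},
    {"dp": [0,0,0.07],"twist": 0,"fingers": 1},
    {"dp": [0,0,0],"twist": 0,"fingers": 1},
  ],
)

```text
t: 25.82
tool_pos: [0.4527, -0.0592, 0.0041]
tool_rot: [-180.0, -0.0, 93.3]
contact_force: [-0.3, 0.1, -0.0]
width: 0.0855
grasp_force: 0.0
```

Request:
move_arm(
  steps=[
    {"dp": [0,0.06,0],"twist": 0,"fingers": 1},
    {"dp": [0,0.05,0],"twist": 0,"fingers": 1},
    {"dp": [0,0,0],"twist": 0,"fingers": 1},
  ],
)

```text
t: 26.07
tool_pos: [0.4549, -0.059, 0.0042]
tool_rot: [-179.7, -0.0, 93.3]
contact_force: [-34.3, -4.0, 22.8]
width: 0.0855
grasp_force: 18.3
```

```bash
cat > ft.py <<'E'
from h import *
s=readout.observe(); F=s['contact_force'];T=s['ft_torque'];print(s['t'],s['tool_pos'].round(4),F.round(1),T.round(2),"h",[round(.175+(T[1]+rx*F[2])/F[0],3) for rx in(.045,.07)])
f=vision.grab_frame("scene")
c,sn=np.cos(np.radians(3.3)),np.sin(np.radians(3.3))
def P(d,z,l=0): return [.6048-(.07+d)*c+l*sn,-.0507-(.07+d)*sn+l*c,z]
for th in(.2,.35,.45,.55,.7): print(th,"end corner px",np.round(proj(f,P(.015+.057*np.sin(th),.06-.057*np.cos(th),-.015)),1),"pivot",np.round(proj(f,P(.015,.06,-.015)),1))
for v in range(282,312): print(v,' '.join('%3d'%int(x) for x in f["color"][v,322:352].mean(1)))
E
python3 ft.py
```

```text
26.0667 [ 0.4549 -0.059   0.0042] [-34.3  -4.   22.8] [-0.48  2.87 -0.11] h [np.float64(0.062), np.float64(0.045)]
0.2 end corner px [334.  305.6] pivot [338.6 285. ]
0.35 end corner px [331.3 306.5] pivot [338.6 285. ]
0.45 end corner px [329.5 306.8] pivot [338.6 285. ]
0.55 end corner px [327.8 306.9] pivot [338.6 285. ]
0.7 end corner px [325.4 306.7] pivot [338.6 285. ]
282  34  34  27  30  29  37  33  32  37  35  31  28  32  37  34  43  35  40  66  84  81  65  50  49  51  73  73  79  80  79
283  35  72  49  32  33  36  39  31  36  31  28  28  29  32  37  52  46 104 143  92  96  57  49  53  50  67  74  77  78  74
284  55 148  87  37  40  30  35  33  34  34  32  33  32  41  70  55  52 147 175  92  95  54  50  52  53  70  71  78  76  77
285 134 196 103  44  33  32  37  30  33  34  31  27  35  51  98  74  57  98  86  80  81  48  51  54  57  68  69  79  74  74
286 197 194  65  29  30  30  33  32  36  36  34  36  32  62  89  99  71  99  79  49  61  48  51  45  53  55  62  77  76  65
287 198 189  70  26  31  31  32  31  32  36  30  32  46  80  91  88  89 100  79  69  67  53  54  55  7
[... 2297 characters left out ...]
 111 111 112 111 112 110 112 110 108 107 107 109 110 110  99  63  53  73  81  77
307 145 112 112 113 111 112 114 112 111 113 111 114 110 111 110 110 111 113 107 111 108 103 112 113 113  98  82  60  72  62
308 176 112 111 113 111 111 108 113 112 112 114 113 109 110 110 112 112 111 109 111 110 110 112 111 112 115 148 133 103 129
309 112 112 109 109 111 106 109 111 113 111 112 113 111 111 114 113 110 113 108 108 110 109 114 111 115 154 202 199 175 200
310 111 112 113 112 111 108 110 111 113 146 115 150 146 147 145 110 110 112 110 107 110 113 113 143 144 200 199 201 201 200
311 113 113 113 115 147 146 148 146 151 199 149 202 199 200 198 147 145 111 110 108 113 147 149 197 198 199 198 200 200 197
```

The lever's edge columns (u ≈ 338 at rows 292–298) suggest it may already be shut. I'll retreat and check.

Request:
move_arm(
  steps=[
    {"dp": [0,-0.3,0],"twist": 0,"fingers": 1},
    {"dp": [0,-0.6,0],"twist": 0,"fingers": 1},
    {"dp": [0,-0.8,-0.3],"twist": 0,"fingers": 1},
    {"dp": [0,-0.8,-0.8],"twist": 0,"fingers": 1},
    {"dp": [0.8,0,-0.6],"twist": 0,"fingers": 1},
    {"dp": [0.9,0,-0.4],"twist": 0,"fingers": 1},
    {"dp": [0.9,0,0],"twist": 0,"fingers": 1},
    {"dp": [0.9,0,0],"twist": 0,"fingers": 1},
    {"dp": [0.9,0,0],"twist": 0,"fingers": 1},
    {"dp": [0,0,0],"twist": 0,"fingers": 1},
  ],
)

```text
t: 26.95
tool_pos: [0.3493, 0.1162, 0.0863]
tool_rot: [179.9, -0.1, 93.6]
contact_force: [0.6, -0.3, 0.1]
width: 0.0851
grasp_force: 0.0
```

```bash
cat > lv.py <<'E'
from h import *; import pickle
go(.46,-.059,.0,93.3)
F={n:vision.grab_frame(n) for n in("scene","top")}; f=F["scene"]; pickle.dump(F,open("F2.pkl","wb"))
c,sn=np.cos(np.radians(3.3)),np.sin(np.radians(3.3))
def P(d,z,l=0): return [.6048-(.07+d)*c+l*sn,-.0507-(.07+d)*sn+l*c,z]
for n in F:
  for th in(0,.2,.5,.8,1.2,1.87): print(n,th,"end corners px",*[np.round(proj(F[n],P(.015+.057*np.sin(th),.06-.057*np.cos(th),l)),1) for l in(-.015,.015)])
print("bar px hook",[np.round(proj(f,P(.006,.126,l)),1) for l in(-.024,.024)],"face",[np.round(proj(f,P(.0025,.141,l)),1) for l in(-.024,.024)], "lip top",[np.round(proj(f,P(.016,.1295,l)),1) for l in(-.015,.015)])
for v in range(244,312): print(v,' '.join('%3d'%int(x) for x in f["color"][v,308:352].mean(1)))
E
python3 lv.py
```

```text
t 26.95 at [0.3493 0.1162 0.0863] 93.63 shift [-4.547  2.486  2.159] twist 0.058 w 0.0851 F [ 0.6 -0.3  0.1]
scene 0 end corners px [337.8 303.7] [330.4 295.9]
scene 0.2 end corners px [334.  305.6] [326.6 297.7]
scene 0.5 end corners px [328.6 306.9] [321.3 298.9]
scene 0.8 end corners px [324.  306.3] [316.6 298.2]
scene 1.2 end corners px [319.8 302.5] [312.4 294.4]
scene 1.87 end corners px [319.5 290.1] [312.  282.1]
top 0 end corners px [361.3 269.9] [348.9 268.8]
top 0.2 end corners px [361.6 274.5] [349.2 273.4]
top 0.5 end corners px [362.1 280.8] [349.6 279.8]
top 0.8 end corners px [362.8 286. ] [350.2 285. ]
top 1.2 end corners px [363.8 290.5] [351.  289.4]
top 1.87 end corners px [365.4 289.7] [352.3 288.5]
bar px hook [array([345.2, 262.7]), array([332.5, 250.6])] face [array([346.7, 256.6]), array([333.9, 244.6])] lip top [array([339.2, 261. ]), array([331.4, 253.4])]
244 131 130 130 133 131 130 132 130 130 129 129 130 132 133 130 129  98 158 186 184 192 194 193 196 193 195  99  57  36  66  68  74  70  76  85 113 144 142 137 134 132 134 132 134
245 131 133 130 133 133
[... 11336 characters left out ...]
 199 198 198 198 198 195 200 199 198 197 196 197 195 194 196 195 196 145 108 112 113 113 109 109 111 108 110 111 109 108 110 109 111 109 112 114 145 130 102 124
309 199 202 197 197 199 199 198 196 197 197 197 197 194 196 197 195 196 195 192 189 194 196 144 111 110 113 107 110 110 111 109 111 107 107 108 110 110 112 113 147 198 199 173 198
310 198 197 198 196 196 198 198 198 197 198 197 193 195 197 196 196 198 197 195 192 195 197 195 144 111 146 144 144 144 110 109 109 107 109 112 112 113 142 144 199 199 200 199 196
311 201 199 197 198 197 198 198 197 197 199 198 194 199 197 198 197 197 199 198 197 197 198 198 196 148 199 197 197 197 145 143 111 110 110 113 145 149 195 194 198 199 199 197 197
```

The lever plate now lies at u 329–338, rows 281–303, which matches the closed angle (about 0). The bail's wire tops are at rows 251 and 261, matching the bar seated in the hook. One last check of the stack's lids, then I hand in.

```bash
python3 - <<'E'
from h import *; import pickle
F=pickle.load(open("F2.pkl","rb"))
S=[tuple(map(int,proj(F[n],[.605,-.0507,.154]))) for n in("scene","top")]
X,r=box(F,*S); print(X.round(1),r.round(1),X.mean(0).round(1))
for n,s in zip(F,S): print(n,quad(F[n],s,.154))
E
```

```text
[[542.2 -81.1 154.3]
 [678.2 -72.9 154.5]
 [653.6  -6.7 181.4]
 [541.4 -26.  148.3]] [ 6.2  6.6 29.1  5.7] [603.9 -46.7 159.6]
scene [612.2 -36.6 144.7  84.9   3.5]
top [606.7 -46.1 137.6  61.    3.3]
```

```bash
python3 -c "
from rig import order
print(order.hand_in())"
```

```text
the job is handed in; nothing more can be done
None
```

I stacked both cases square in their rims, hooked the bail, closed the latch and handed the job in at about 27 s; the result was not reported back. While I closed the lever, a finger knuckle pressed the hinge area with about 75 N (62 N sideways, 43 N up) at the wrist, under the 120 N limit. It would break the 40 N limit only if the knuckle counts as the gripper's body.

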